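# Make up a drying carrier to four plaster blocks and close it

## Task

Lift the blue cover off the drying carrier, set it aside and make the carrier up to exactly four plaster blocks, one standing flat in each bay, taking only as many as are missing from the green tray and leaving the spares there. Then lower the cover over the two pins until it rests flush on both white posts, and stand one brass weight upright inside each black ring on the cover. Do not disturb the amber bottle.

Things in the scene. Friction and masses are not known exactly. Their poses are not given: they have to be found in the camera images.
- carrier: fixed drying carrier: low grey and metal rack, 82 (x) x 344 (y) mm, its base top 12 mm above the bench. Four bays in a row along its y, between white dividers and, at both ends, white posts (60 x 30 mm) whose flat tops are 54 mm above the bench; each post carries an upright steel pin, diameter 12 mm, 23 mm high with a tapered tip, at y = -155 and +155 mm. The bench between it and the robot is clear. Origin at the centre of its underside, on the bench
- bay_0 (a point): bay 0 of the carrier (y = -105 mm): centre of its floor; axes as the carrier's. The bay is 67 mm clear along y (dividers 14 mm high, posts 42 mm, above the floor) and 64 mm along x between rims 5 mm high. A block stands in it with its 60 mm side along the row (own x along the carrier's y), its 55 mm faces open to the fingers; its top is then 2 mm below the post tops
- bay_1 (a point): bay 1 of the carrier (y = -35 mm): centre of its floor; axes as the carrier's. The bay is 66 mm clear along y (dividers 14 mm high, posts 42 mm, above the floor) and 64 mm along x between rims 5 mm high. A block stands in it with its 60 mm side along the row (own x along the carrier's y), its 55 mm faces open to the fingers; its top is then 2 mm below the post tops
- bay_2 (a point): bay 2 of the carrier (y = 35 mm): centre of its floor; axes as the carrier's. The bay is 66 mm clear along y (dividers 14 mm high, posts 42 mm, above the floor) and 64 mm along x between rims 5 mm high. A block stands in it with its 60 mm side along the row (own x along the carrier's y), its 55 mm faces open to the fingers; its top is then 2 mm below the post tops
- bay_3 (a point): bay 3 of the carrier (y = 105 mm): centre of its floor; axes as the carrier's. The bay is 67 mm clear along y (dividers 14 mm high, posts 42 mm, above the floor) and 64 mm along x between rims 5 mm high. A block stands in it with its 60 mm side along the row (own x along the carrier's y), its 55 mm faces open to the fingers; its top is then 2 mm below the post tops
- cover: loose blue cover plate, 76 (x) x 340 (y) x 8 mm, 0.4 kg, two 15 mm through holes at y = -155 and +155 mm that drop over the carrier's pins; black bar handle on top over its middle, 80 mm long along y, 14 mm wide (x), from 32 to 50 mm above the underside, on two legs. Starts fitted on the carrier. Origin at the centre of its underside; flush, the origin is 54 mm above the carrier's
- spot_0 (a point): centre of a black ring (diameter 58 mm) marked on the cover's top face at y = -85 mm: place for a weight
- spot_1 (a point): centre of a black ring (diameter 58 mm) marked on the cover's top face at y = 85 mm: place for a weight
- weight_1: loose brass knob weight, 0.4 kg: round body 50 mm across and 26 mm high, above it a knob 22 mm across from 41 to 56 mm height, 58 mm in all; origin at the centre of its underside
- weight_2: loose brass knob weight, 0.4 kg: round body 50 mm across and 26 mm high, above it a knob 22 mm across from 41 to 56 mm height, 58 mm in all; origin at the centre of its underside
- supply_tray: fixed green tray, 270 (x) x 190 (y) mm, floor 4 mm above the bench, rim 14 mm above the bench; origin at the centre of its underside
- loaded_1: cream cast plaster block, 60 (own x) x 55 (own y) x 40 mm high, 0.16 kg, a round bore in its side; origin at the centre of its underside, z up; absent in some runs (None). If present it already stands in one of the bays at the start, under the cover, and stays there
- loaded_2: cream cast plaster block, 60 (own x) x 55 (own y) x 40 mm high, 0.16 kg, a round bore in its side; origin at the centre of its underside, z up; absent in some runs (None). If present it already stands in one of the bays at the start, under the cover, and stays there
- loaded_3: cream cast plaster block, 60 (own x) x 55 (own y) x 40 mm high, 0.16 kg, a round bore in its side; origin at the centre of its underside, z up; absent in some runs (None). If present it already stands in one of the bays at the start, under the cover, and stays there
- loaded_4: cream cast plaster block, 60 (own x) x 55 (own y) x 40 mm high, 0.16 kg, a round bore in its side; origin at the centre of its underside, z up; absent in some runs (None). If present it already stands in one of the bays at the start, under the cover, and stays there
- supply_1: cream cast plaster block, 60 (own x) x 55 (own y) x 40 mm high, 0.16 kg, a round bore in its side; origin at the centre of its underside, z up; absent in some runs (None). If present it stands on the green tray at the start, with its own x roughly along the tray's y
- supply_2: cream cast plaster block, 60 (own x) x 55 (own y) x 40 mm high, 0.16 kg, a round bore in its side; origin at the centre of its underside, z up; absent in some runs (None). If present it stands on the green tray at the start, with its own x roughly along the tray's y
- supply_3: cream cast plaster block, 60 (own x) x 55 (own y) x 40 mm high, 0.16 kg, a round bore in its side; origin at the centre of its underside, z up; absent in some runs (None). If present it stands on the green tray at the start, with its own x roughly along the tray's y
- supply_4: cream cast plaster block, 60 (own x) x 55 (own y) x 40 mm high, 0.16 kg, a round bore in its side; origin at the centre of its underside, z up; absent in some runs (None). If present it stands on the green tray at the start, with its own x roughly along the tray's y
- amber_bottle: bystander: amber glass bottle with a blue cap, 60 mm across, 133 mm high, at the back of the bench; loose
Things that resemble listed ones, but are neither listed nor needed, are in the scene too. What is shaped like the weight_2 but pink or red is not meant.

How it is judged:
By the outcome, as a careful person would: the job done as asked, in the order asked, and still so for the second after the job is handed in, with the robot touching nothing.
Of loaded_1, loaded_2, loaded_3, loaded_4 only 1 to 2 are there at a start; the rules pass over those that are not, and their reading is None.
Of supply_1, supply_2, supply_3, supply_4 only 3 to 4 are there at a start; the rules pass over those that are not, and their reading is None.
At some moment in a run one of supply_1, supply_2, supply_3, supply_4 may be knocked a few centimetres aside while the robot is not near it.
Once in a run the grip may slacken for a moment while it holds something.
It also fails if it takes over 208 s, if anything falls off the work surface, if the arm or the gripper's body presses on something with over 40 N, if the wrist force passes 120 N, or if a joint passes its speed limit or range.

## Robot

A 7-joint arm with a two-finger parallel gripper is mounted at the origin on a cart in front of the work surface, level with it; the furniture and walls round the work are solid. World frame = base frame: x ahead of the robot, y to its left, z up, the work surface at z = 0. Lengths are in m, angles in rad, forces in N, time in s.
With the tool pointing down it reaches from about 0.425 to 0.925 m from the base axis. Payload 6.8 kg.
Tool frame: the origin (TCP) lies midway between the tips of the shut fingers; the grasp point (between the pads) lies 19 mm behind it; z points along the fingers, y is the line along which they close (so a half turn about z gives the same grasp; the last joint's range is limited). The gripper opens to 85 mm and grips with 20 to 120 N. Pads are 22 mm wide; open, the fingers measure 114 mm over their backs; the gripper's body (76 mm by 85 mm) begins 54 mm behind the grasp point. The pads swing forward as they close: fully open they stand 13 mm farther back than shut.
Start: joints at [-1.351, 0.477, 0.022, 1.555, -0.011, 1.109, -0.083], TCP at [0.217, 0.639, 0.231] pointing down, gripper open.
Joint ranges: [-2.96, 2.96], [-0.34, 2.1], [-1.41, 1.46], [0.24, 2.44], [-1.37, 4.51], [0.17, 1.92], [-2.96, 2.96]. Speed limits (rad/s): [2.39, 2.39, 3.14, 3.14, 3.14, 3.14, 3.14].

## Interface

Orientations are given as a unit quaternion [x, y, z, w].
In Python, from plant import get_state, capture, sign_off gives the robot as it stands.
- The arm moves only by the shell command python3 -m crank 'ROWS' [OPENING] [FORCE]. ROWS is text: rows parted by semicolons, each of 6 numbers parted by spaces: the shift along the tool's x, y, z in units of 0.02 m (1.0 is 0.02 m), then the turn, a rotation vector about the tool's x, y, z in units of 0.1 rad (1.0 is 0.1 rad). In form: dx dy dz ax ay az; .... A call has 1 to 5 rows; each row shifts and turns the commanded pose from where the row before left it, along the tool's axes as they then stand; what a row does not reach is not made up. A row lasts 1/12 s, in which the tool goes at most 41.7 mm and 7.16 degrees, less where a joint would pass 70% of its speed; a pose out of reach is approached as far as the arm can. A call with a number of a shift or a turn outside -1 to 1 is refused whole. A call with a gripper value outside its range is refused whole. OPENING is the closure, from -1 (fully open) to 1 (shut), so that 0 is half open, set as the call begins (- or left out, the last holds). The fingers move at their own pace and stop on an object; FORCE is the grip in N (left out, the last holds). Time passes only in rows, so rows that do not move let the fingers close. It gives the time, the measured TCP pose, the force, the opening and the grip force at its end, in the units of the state.
- get_state(): the state, without advancing time (a new reading comes with each control period).
- capture(name): name is "side" or "top" or "wrist"; returns a dict with "frame" (384x512x3 uint8, blue, green, red), "range_z" (384x512 float32, m along the optical axis (not along the pixel's ray), 0 where there is no reading), "fovy" (degrees; the focal length in pixels is half the picture's height over the tangent of half this angle, whatever the lens; pixels are square), "cx", "cy" (the principal point, pixels), "cam_to_world" (4x4, takes a point from camera to world coordinates); the wrist camera has in their place "T_tool_cam" (4x4, takes a point from camera to tool coordinates, whose origin is the TCP and whose axes are the flange's). Camera axes: x right, y down, z forward; pixel columns grow to the right and rows downward; lengths in m; the calibration is good to about 2 mm. A picture is of the moment at which its call begins: read the wrist's pose just before it.
- sign_off(): hands the job in; it is judged then, once.
The state is a dict: "time": time; "joint_pos": joint angles; "joint_vel": joint speeds; "tau": joint torques, N m; "tcp_pos": TCP position; "tool_rot": TCP orientation; "ft_force": force on the tool from outside, world axes, zero at the start; "moment": the same for the moment, N m; "width": finger opening in m; "grip_force": force on a finger pad.
Only numpy, scipy, OpenCV 4.12 (cv2) and the standard library are available. Lean on these libraries where they do the work, as an engineer would, in place of code of your own. Each camera call takes 0.05 s, during which the arm holds its last target. There are 200 camera calls.

## Working session

There is one attempt and no reset: what is moved stays moved. The work goes in short steps, Python scripts to look and compute and a shell command to move; the robot and the scene stay as the last step left them, time stands still between calls to the robot, and variables do not carry over. Pictures are saved under pics/ and viewed, at most 14 in all, crops included, and the job is handed in when it is done.

```bash
ls; mkdir -p pics
cat > h.py <<'E'
import numpy as np, cv2
from plant import get_state, capture
from scipy.spatial.transform import Rotation as R
def cam(name):
    s=get_state(); c=capture(name)
    if 'cam_to_world' not in c:
        T=np.eye(4); T[:3,:3]=R.from_quat(s['tool_rot']).as_matrix(); T[:3,3]=s['tcp_pos']
        c['cam_to_world']=T@np.array(c['T_tool_cam'])
    c['f']=192/np.tan(np.radians(c['fovy'])/2); return c
def world(c):
    z=c['range_z']; v,u=np.mgrid[:384,:512]
    P=np.stack([(u-c['cx'])/c['f']*z,(v-c['cy'])/c['f']*z,z,np.ones_like(z)],-1)
    return (P@np.array(c['cam_to_world']).T)[...,:3]
def onplane(c,u,v,h):
    T=np.array(c['cam_to_world']); d=T[:3,:3]@np.array([(u-c['cx'])/c['f'],(v-c['cy'])/c['f'],1]); o=T[:3,3]
    return o+d*(h-o[2])/d[2]
E
python3 - <<'E'
from h import *
print(get_state())
a=[]
for n in('top','side'):
    c=cam(n); cv2.imwrite(f'pics/{n}0.png',c['frame']); np.save(f'{n}0.npy',c,allow_pickle=True)
    print(n,c['fovy'],c['cx'],c['cy'],np.round(c['cam_to_world'],3).tolist())
E
```

```text
pics
{'time': 0.0, 'joint_pos': array([-1.35110867,  0.4777597 ,  0.02237457,  1.55646549, -0.01148636,
        1.1092864 , -0.08308168]), 'joint_vel': array([ 0.00094436, -0.00089335,  0.0018248 ,  0.00029026, -0.00125633,
        0.0010074 ,  0.00136899]), 'tau': array([-8.88783998e-04, -5.96460235e+01,  1.60761025e+00, -2.81203169e+01,
        1.25549655e-02,  9.31901392e-03,  2.87253170e-05]), 'tcp_pos': array([0.21716364, 0.63848695, 0.23034756]), 'tool_rot': array([ 1.63153665e-01,  9.86600264e-01, -8.92688990e-04, -6.65217449e-05]), 'ft_force': array([ 0.3274636 ,  1.13983831, -0.06555962]), 'moment': array([ 0.05630797,  0.02577642, -0.03757932]), 'grip_force': 0.0, 'width': 0.0854847231785338}
top 42.455959913765426 250.17449492112047 186.27072021422345 [[-0.215, -0.912, 0.35, -0.011], [-0.977, 0.2, -0.078, 0.084], [0.001, -0.358, -0.934, 1.677], [0.0, 0.0, 0.0, 1.0]]
side 47.72088358097042 252.70049396328577 185.54944525587254 [[-0.191, 0.427, -0.884, 1.783], [0.982, 0.087, -0.17, 0.178], [0.004, -0.9, -0.435, 0.655], [0.0, 0.0, 0.0, 1.0]]
```

View pics/top0.png

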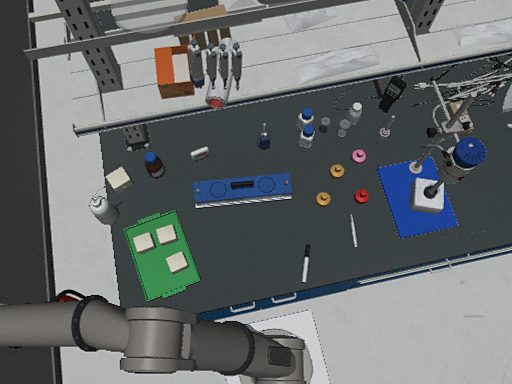

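View pics/side0.png

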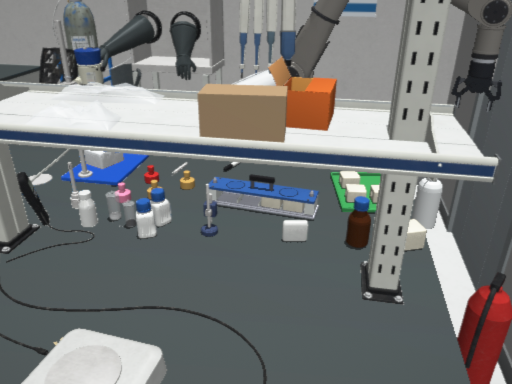

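Top view: cover at (242,188), brass weights at (337,171) and (323,199). Lookalikes for the weights are pink (359,156) and red (362,196). Three supply blocks on the green tray: (143,242), (166,234), (177,262). Off-tray lookalike blocks at (119,179) and (200,153). The amber bottle is at (153,160).

```bash
cat >> h.py <<'E'
def blobs(c,mask,amin=15):
    W=world(c); n,l,st,ce=cv2.connectedComponentsWithStats(mask.astype(np.uint8)); out=[]
    for i in range(1,n):
        if st[i,4]<amin: continue
        p=W[(l==i)&(c['range_z']>0)]
        out.append((ce[i].round(1),int(st[i,4]),np.median(p,0).round(4),np.percentile(p[:,2],95).round(3)))
    return out
E
python3 - <<'E'
from h import *
c=np.load('top0.npy',allow_pickle=True).item()
hsv=cv2.cvtColor(c['frame'],cv2.COLOR_BGR2HSV); H,S,V=[hsv[...,i].astype(int) for i in range(3)]
W=world(c)
print('brass'); [print(b) for b in blobs(c,(H>12)&(H<28)&(S>120)&(V>90)&(W[...,0]>.2)&(W[...,2]<.2))]
print('cream'); [print(b) for b in blobs(c,(S<70)&(V>170)&(W[...,2]>.02)&(W[...,2]<.06)&(W[...,0]>.2),40)]
print('green'); [print(b) for b in blobs(c,(H>50)&(H<75)&(S>120),100)]
print('blue'); bm=(H>100)&(H<125)&(S>120)&(W[...,2]>.04)&(W[...,2]<.085)
[print(b) for b in blobs(c,bm,50)]
n,l,st,ce=cv2.connectedComponentsWithStats(bm.astype(np.uint8))
i=l[180,225] or l[195,225]; m=(l==i).astype(np.uint8)
cn=max(cv2.findContours(m,0,2)[0],key=cv2.contourArea)
pts=np.array([onplane(c,*p[0],.062)[:2] for p in cn]).astype(np.float32)
r=cv2.minAreaRect(pts*1000);print('cover rect',r)
# handle
hm=(V<60)&(W[...,2]>.085)&(W[...,2]<.12)
print('handle',blobs(c,hm,10))
print('bottle',W[158:172:4,153])
E
```

```text
brass
(array([336.9, 170.5]), 120, array([ 0.5962, -0.3705,  0.0298]), np.float64(0.059))
(array([322.7, 198.3]), 135, array([ 0.5044, -0.2933,  0.0288]), np.float64(0.059))
cream
(array([117.2, 177.8]), 187, array([0.729 , 0.4014, 0.0567]), np.float64(0.06))
(array([165.7, 233.6]), 242, array([0.4938, 0.2664, 0.0439]), np.float64(0.05))
(array([142.7, 241.7]), 246, array([0.4825, 0.3472, 0.0439]), np.float64(0.051))
(array([175.9, 261.4]), 258, array([0.3915, 0.2476, 0.0446]), np.float64(0.051))
green
(array([160.8, 258. ]), 3380, array([0.4175, 0.3057, 0.0052]), np.float64(0.016))
blue
(array([242. , 187.5]), 1802, array([ 0.5942, -0.0213,  0.0625]), np.float64(0.069))
cover rect ((597.1550903320312, -23.189453125), (339.42169189453125, 76.52518463134766), 83.68692779541016)
handle [(array([391.6,  94.2]), 91, array([ 0.823 , -0.6337,  0.0976]), np.float64(0.115)), (array([305.8, 116.6]), 11, array([ 0.7988, -0.3023,  0.0953]), np.float64(0.099)), (array([307.6, 134. ]), 15, array([ 0.7325, -0.2934,  0.0921]), np.float64(0.098)), (array([153.2, 163.8]), 82, array([0.7352, 0.2629, 0.0922]), np.float64(0.115)), (array([241.6, 183.7]), 105, array([ 0.5946, -0.0202,  0.1027]), np.float64(0.11)), (array([428.9, 192.3]), 65, array([ 0.4252, -0.6322,  0.1039]), np.float64(0.119))]
bottle [[0.73988516 0.25731969 0.13342741]
 [0.73370476 0.2615604  0.11533318]
 [0.73049762 0.26663465 0.090337  ]
 [0.72144395 0.27036995 0.07728281]]
```

```bash
cat >> h.py <<'E'
def go(x,y,z,yaw):
    """print turn (tool rotvec units) and then shift (tool axes after the turn, units); yaw = world angle of tool y, deg, mod 180"""
    s=get_state(); Rc=R.from_quat(s['tool_rot']); best=None
    for k in (-180,0,180):
        a=np.radians(yaw+k); ty=np.array([np.cos(a),np.sin(a),0]); tz=np.array([0,0,-1.]); Rt=R.from_matrix(np.stack([np.cross(ty,tz),ty,tz],1))
        rv=(Rc.inv()*Rt).as_rotvec()
        if best is None or np.linalg.norm(rv)<np.linalg.norm(best[0])-.01: best=(rv,Rt)
    d=best[1].inv().apply(np.array([x,y,z])-s['tcp_pos'])
    print('t',round(s['time'],1),'tcp',s['tcp_pos'].round(4),'w',round(s['width'],4),'gf',round(s['grip_force'],1),'F',s['ft_force'].round(1))
    print(' turn',(best[0]/.1).round(2),'shift',(d/.02).round(2))
E
python3 - <<'E'
from h import *
go(.596,-.022,.2,-6.3)
c=np.load('top0.npy',allow_pickle=True).item()
for p in [(308,246),(304,281),(355,246)]: print(onplane(c,*p,.005))
E
python3 -m crank '0 0 0 0 0 1; 0 0 0 0 0 1; 0 0 0 0 0 1; 0 0 0 0 0 1; 0 0 0 0 0 1' -1
python3 -m crank '0 0 0 0 0 1; 0 0 0 0 0 1; 0 0 0 0 0 1; 0 0 0 0 0 1; 0 0 0 0 0 1'
python3 -m crank '0 0 0 0 0 1; 0 0 0 0 0 1; 0 0 0 0 0 1; 0 0 0 0 0 0.5; 0 0 0 0 0 0'
python3 -c "
from h import *
go(.596,-.022,.23,-6.3);print(get_state()['joint_pos'])"
```

```text
t 0.1 tcp [0.2172 0.6386 0.2304] w 0.0856 gf 0.0 F [ 0.1 -0.9 -0.2]
 turn [-1.000e-02  1.000e-02  1.353e+01] shift [-30.75  22.45   1.52]
[ 0.35639849 -0.20367377  0.005     ]
[ 0.24228487 -0.15957802  0.005     ]
[ 0.32149107 -0.36265911  0.005     ]
time: 0.52
tcp_pos: [0.2172, 0.6387, 0.2307]
tool_rot: [0.404, 0.915, -0.001, 0.0]
ft_force: [0.3, -0.4, -0.3]
width: 0.0851
grip_force: 0.0
time: 0.93
tcp_pos: [0.2172, 0.6387, 0.2308]
tool_rot: [0.618, 0.786, -0.0, 0.0]
ft_force: [-0.1, -0.5, -0.3]
width: 0.0854
grip_force: 0.0
time: 1.35
tcp_pos: [0.217, 0.6388, 0.2307]
tool_rot: [0.744, 0.668, -0.0, 0.0]
ft_force: [-0.4, -1.2, -0.2]
width: 0.0854
grip_force: 0.0
t 1.4 tcp [0.217  0.6388 0.2307] w 0.0854 gf 0.0 F [-0.4 -1.2 -0.2]
 turn [0.   0.01 0.01] shift [-30.76  22.46   0.04]
[-1.55814218  0.49052975  0.31917133  1.57210021 -0.16581596  1.1068449
 -1.30805497]
```

```bash
python3 -m crank '-1 0.75 0 0 0 0; -1 0.75 0 0 0 0; -1 0.75 0 0 0 0; -1 0.75 0 0 0 0; -1 0.75 0 0 0 0' | head -2
python3 -m crank '-1 0.75 0 0 0 0; -1 0.75 0 0 0 0; -1 0.75 0 0 0 0; -1 0.75 0 0 0 0; -1 0.75 0 0 0 0' | head -2
python3 -m crank '-1 0.75 0 0 0 0; -1 0.75 0 0 0 0; -1 0.75 0 0 0 0; -1 0.75 0 0 0 0; -1 0.75 0 0 0 0' | head -2
python3 -m crank '-1 0.75 0 0 0 0; -1 0.75 0 0 0 0; -1 0.75 0 0 0 0; -1 0.75 0 0 0 0; -1 0.75 0 0 0 0' | head -2
python3 -m crank '-1 0.75 0 0 0 0; -1 0.75 0 0 0 0; -1 0.75 0 0 0 0; -1 0.75 0 0 0 0; -1 0.75 0 0 0 0' | head -2
python3 -m crank '-1 0.75 0 0 0 0; -1 0.75 0 0 0 0; -1 0.75 0 0 0 0; -1 0.75 0 0 0 0; -0.8 0 0 0 0 0' | head -2
python3 -m crank '0 0 0 0 0 0; 0 0 0 0 0 0; 0 0 0 0 0 0' | head -2
python3 - <<'E'
from h import *
go(.596,-.022,.23,-6.3);print(get_state()['joint_pos'])
c=cam('wrist'); cv2.imwrite('pics/w1.png',c['frame']); np.save('w1.npy',c,allow_pickle=True)
E
```

```text
time: 1.77
tcp_pos: [0.2816, 0.5304, 0.231]
time: 2.18
tcp_pos: [0.3455, 0.4229, 0.2312]
time: 2.6
tcp_pos: [0.4094, 0.3155, 0.2312]
time: 3.02
tcp_pos: [0.4732, 0.2081, 0.2312]
time: 3.43
tcp_pos: [0.5371, 0.1007, 0.2312]
time: 3.85
tcp_pos: [0.5881, -0.0021, 0.2313]
time: 4.1
tcp_pos: [0.5859, 0.0013, 0.231]
t 4.1 tcp [0.5859 0.0013 0.231 ] w 0.0854 gf 0.0 F [0.3 0.7 0.1]
 turn [-0.01 -0.01  0.05] shift [-1.1   0.63  0.05]
[-0.56965729  0.3713612   0.59742974  1.80554828 -0.24021041  1.03799627
  0.01415904]
```

View pics/w1.png

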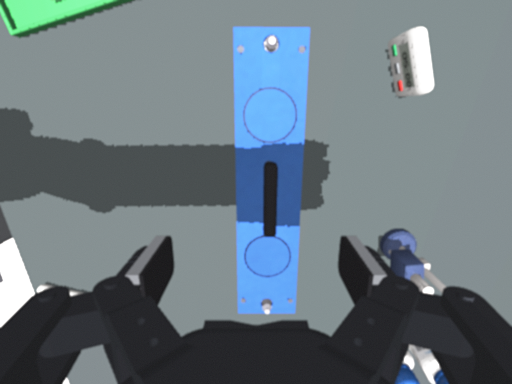

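Wrist view: cover from (271,30) to (267,313), pins at (271,43) and (266,307), handle from (270,163) to (270,236). It is the right object.

```bash
cat >> h.py <<'E'
def cover(c,zh=.104,zp=.062):
    hsv=cv2.cvtColor(c['frame'],cv2.COLOR_BGR2HSV); H,S,V=[hsv[...,i].astype(int) for i in range(3)]; W=world(c)
    m=((H>100)&(H<125)&(S>110)&(abs(W[...,2]-zp)<.014)).astype(np.uint8)
    n,l,st,ce=cv2.connectedComponentsWithStats(cv2.morphologyEx(m,cv2.MORPH_CLOSE,np.ones((15,15))))
    i=1+st[1:,4].argmax(); m=(l==i).astype(np.uint8)
    cn=max(cv2.findContours(m,0,2)[0],key=cv2.contourArea)
    r=cv2.minAreaRect(np.array([onplane(c,*p[0],zp)[:2]*1000 for p in cn]).astype(np.float32)); print('plate',np.round(r[0],1),np.round(r[1],1),round(r[2],2))
    hm=(V<70)&(S<120)&(abs(W[...,2]-zh)<.008)&(np.hypot(W[...,0]-r[0][0]/1000,W[...,1]-r[0][1]/1000)<.06)
    v,u=np.nonzero(hm); r=cv2.minAreaRect(np.array([onplane(c,a,b,zh)[:2]*1000 for a,b in zip(u,v)]).astype(np.float32)); print('handle',np.round(r[0],1),np.round(r[1],1),round(r[2],2), 'z',np.median(W[hm][:,2]).round(4))
    print('plate z',np.median(W[m>0][:,2]).round(4))
E
python3 - <<'E'
from h import *
c=np.load('w1.npy',allow_pickle=True).item()
cover(c)
for u,v in [(271,38),(266,303)]: print('pin top',onplane(c,u,v,.077))
W=world(c)
for u,v in [(271,40),(271,43),(266,304),(266,307)]: print(W[v,u])
E
```

```text
plate [598.1 -20.1] [337.8  75.8] 83.75
handle [598.4 -17.9] [76.9 12.1] 84.48 z 0.1026
plate z 0.0611
pin top [0.61450468 0.13485491 0.077     ]
pin top [ 0.58169662 -0.16172601  0.077     ]
[0.61449562 0.13356034 0.07492993]
[0.61427595 0.13100435 0.07475666]
[ 0.58119378 -0.17021944  0.0682712 ]
[ 0.58097332 -0.17074903  0.07322825]
```

```bash
python3 -c "
from h import *
go(.598,-.019,.077,-6.2)"
python3 -m crank '-1 0.6 1 0 0 0; 0 0 1 0 0 0; 0 0 1 0 0 0; 0 0 1 0 0 0; 0 0 1 0 0 0'  - 100| head -2
python3 -c "
from h import *
go(.598,-.019,.077,-6.2)"
```

```text
t 4.2 tcp [0.586  0.0017 0.2311] w 0.0856 gf 0.0 F [-0.1  0.5 -0.3]
 turn [-0.01 -0.01  0.04] shift [-0.96  0.71  7.7 ]
time: 4.57
tcp_pos: [0.5959, -0.0192, 0.1303]
t 4.6 tcp [ 0.5959 -0.0192  0.1303] w 0.0856 gf 0.0 F [ 0.8 -0.5 -0.6]
 turn [-0.   -0.01  0.04] shift [0.02 0.1  2.67]
```

```bash
python3 -m crank '0 0.1 1 0 0 0.04; 0 0 1 0 0 0; 0 0 0.6 0 0 0; 0 0 0 0 0 0; 0 0 0 0 0 0' | head -3
python3 -m crank '0 0 0 0 0 0; 0 0 0 0 0 0; 0 0 0 0 0 0; 0 0 0 0 0 0; 0 0 0 0 0 0' 1 100
python3 -m crank '0 0 0 0 0 0; 0 0 0 0 0 0; 0 0 0 0 0 0; 0 0 0 0 0 0; 0 0 0 0 0 0' 
python3 -m crank '0 0 0 0 0 0; 0 0 0 0 0 0; 0 0 0 0 0 0; 0 0 0 0 0 0; 0 0 0 0 0 0' 
python3 -c "
from h import *
go(.598,-.019,.076,-6.2)"
```

```text
time: 4.98
tcp_pos: [0.5977, -0.0206, 0.0792]
tool_rot: [0.745, 0.667, -0.0, -0.0]
time: 5.4
tcp_pos: [0.5983, -0.0213, 0.0798]
tool_rot: [0.745, 0.667, 0.0, 0.0]
ft_force: [-0.2, -1.2, -0.3]
width: 0.0259
grip_force: 0.0
time: 5.82
tcp_pos: [0.5983, -0.0213, 0.0799]
tool_rot: [0.745, 0.667, 0.0, 0.0]
ft_force: [-1.5, 1.0, 5.6]
width: 0.0121
grip_force: 98.1
time: 6.23
tcp_pos: [0.5983, -0.0214, 0.0799]
tool_rot: [0.745, 0.667, 0.0, 0.0]
ft_force: [-1.1, 0.3, 6.3]
width: 0.012
grip_force: 98.1
t 6.2 tcp [ 0.5983 -0.0214  0.0799] w 0.012 gf 98.1 F [-1.1  0.3  6.3]
 turn [ 0.01 -0.   -0.03] shift [ 0.12 -0.03  0.19]
```

```bash
python3 -m crank '0 0 -0.3 0 0 0; 0 0 -0.3 0 0 0; 0 0 -0.4 0 0 0; 0 0 -0.5 0 0 0; 0 0 -0.5 0 0 0'
python3 -m crank '0 0 -0.5 0 0 0; 0 0 -0.5 0 0 0; 0 0 -0.5 0 0 0; 0 0 -0.5 0 0 0; 0 0 0 0 0 0' 
python3 -c "
from h import *
s=go(.598-.1322,-.019+.0144,.13,-6.2)"
```

```text
time: 6.65
tcp_pos: [0.5978, -0.0214, 0.1202]
tool_rot: [0.745, 0.667, -0.0, -0.0]
ft_force: [-0.1, 0.1, -3.1]
width: 0.0122
grip_force: 97.8
time: 7.07
tcp_pos: [0.5994, -0.0215, 0.1618]
tool_rot: [0.745, 0.667, 0.002, 0.001]
ft_force: [0.9, 0.1, -2.8]
width: 0.0126
grip_force: 67.7
t 7.1 tcp [ 0.5994 -0.0215  0.1618] w 0.0126 gf 67.7 F [ 0.9  0.1 -2.8]
 turn [ 0.04 -0.01 -0.03] shift [ 0.12 -6.73  1.59]
```

```bash
python3 -m crank '0 0 0 0 0 0; 0 0 0 0 0 0' - 115
python3 -m crank '0 0 0 0 0 0; 0 0 0 0 0 0; 0 0 0 0 0 0; 0 0 0 0 0 0' 
python3 -m crank '0 0 0 0 0 0; 0 0 0 0 0 0; 0 0 0 0 0 0; 0 0 0 0 0 0'
python3 - <<'E'
from h import *
go(.598,-.019,.16,-6.2)
c=cam('wrist'); cv2.imwrite('pics/w2.png',c['frame']); np.save('w2.npy',c,allow_pickle=True)
E
```

```text
time: 7.23
tcp_pos: [0.5976, -0.0212, 0.1589]
tool_rot: [0.745, 0.667, -0.0, -0.0]
ft_force: [0.5, -0.2, -3.9]
width: 0.012
grip_force: 114.2
time: 7.57
tcp_pos: [0.5978, -0.0214, 0.1589]
tool_rot: [0.745, 0.667, -0.0, -0.0]
ft_force: [-0.7, 1.0, -3.4]
width: 0.0115
grip_force: 114.2
time: 7.9
tcp_pos: [0.598, -0.0214, 0.1593]
tool_rot: [0.745, 0.667, 0.0, 0.0]
ft_force: [0.7, -1.0, -3.1]
width: 0.0119
grip_force: 114.2
t 7.9 tcp [ 0.598  -0.0214  0.1593] w 0.0119 gf 114.2 F [ 0.7 -1.  -3.1]
 turn [ 0.   -0.   -0.03] shift [ 0.12 -0.01 -0.04]
```

View pics/w2.png

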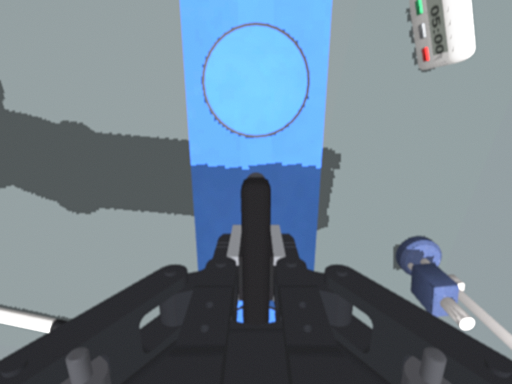

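The cover is held at (256,250), with the ring at (256,80), and the grip is back to full after a brief dip. Next I'll set it aside toward the robot.

```bash
python3 -m crank '0 -1 0 0 0 0; 0 -1 0 0 0 0; 0 -1 0 0 0 0; 0 -1 0 0 0 0; 0 -1 0 0 0 0' | head -2
python3 -m crank '0 -1 0 0 0 0; 0 -0.7 0 0 0 0; 0 0 1 0 0 0; 0 0 1 0 0 0; 0 0 1 0 0 0'  | head -2
python3 -m crank '0 0 1 0 0 0; 0 0 1 0 0 0; 0 0 0.4 0 0 0; 0 0 0 0 0 0; 0 0 0 0 0 0'
python3 - <<'E'
from h import *
go(.598-.1322,-.019+.0144,.026,-6.2)
c=cam('wrist'); z=world(c)
for v,u in [(20,200),(20,310),(140,205),(140,310),(80,255)]: print(z[v,u].round(4))
E
```

```text
time: 8.37
tcp_pos: [0.4977, -0.0103, 0.1593]
time: 8.78
tcp_pos: [0.4653, -0.0062, 0.0993]
time: 9.2
tcp_pos: [0.465, -0.0068, 0.0516]
tool_rot: [0.745, 0.667, -0.0, 0.0]
ft_force: [0.1, 0.5, -3.6]
width: 0.0119
grip_force: 114.3
t 9.2 tcp [ 0.465  -0.0068  0.0516] w 0.0119 gf 114.3 F [ 0.1  0.5 -3.6]
 turn [-0.    0.   -0.03] shift [0.11 0.03 1.28]
[0.4497 0.1114 0.0318]
[0.5054 0.1052 0.0319]
[0.4427 0.0513 0.0331]
[0.5019 0.0447 0.0329]
[0.4744 0.0798 0.0331]
```

```bash
python3 -m crank '0 0 0.5 0 0 0; 0 0 0.4 0 0 0; 0 0 0.25 0 0 0; 0 0 0.1 0 0 0; 0 0 0 0 0 0' | head -4
python3 -m crank '0 0 0.05 0 0 0; 0 0 0 0 0 0' 
python3 -m crank '0 0 0 0 0 0; 0 0 0 0 0 0; 0 0 0 0 0 0; 0 0 0 0 0 0; 0 0 0 0 0 0' -1 60
python3 -m crank '0 0 -0.2 0 0 0; 0 0 -1 0 0 0; 0 0 -1 0 0 0; 0 0 -1 0 0 0; 0 0 -1 0 0 0'  | head -2
python3 -m crank '0 0 -1 0 0 0; 0 0 -1 0 0 0; 0 0 -1 0 0 0; 0 0 -1 0 0 0; 0 0 -1 0 0 0'  | head -2
python3 -m crank '0 1 0 0 0 0; 0 1 0 0 0 0; 0 1 0 0 0 0; 0 1 0 0 0 0; 0 0 0 0 0 0'  | head -2
python3 - <<'E'
from h import *
go(.598,-.019,.23,-6.2)
c=cam('wrist'); cv2.imwrite('pics/w3.png',c['frame']); np.save('w3.npy',c,allow_pickle=True)
E
```

```text
time: 9.67
tcp_pos: [0.4645, -0.0066, 0.0261]
tool_rot: [0.745, 0.667, -0.0, -0.0]
ft_force: [-0.2, -0.6, -4.7]
time: 9.83
tcp_pos: [0.4647, -0.0066, 0.0259]
tool_rot: [0.745, 0.667, 0.0, -0.0]
ft_force: [-3.6, 0.1, 8.8]
width: 0.0119
grip_force: 116.4
time: 10.25
tcp_pos: [0.4649, -0.0065, 0.0253]
tool_rot: [0.745, 0.667, 0.0, 0.0]
ft_force: [-0.9, 0.4, -0.3]
width: 0.0718
grip_force: 0.0
time: 10.67
tcp_pos: [0.4645, -0.0067, 0.1103]
time: 11.08
tcp_pos: [0.4644, -0.0067, 0.2104]
time: 11.5
tcp_pos: [0.5475, -0.0155, 0.2098]
t 11.5 tcp [ 0.5475 -0.0155  0.2098] w 0.0856 gf 0.0 F [ 0.4  0.2 -0.1]
 turn [ 0.03  0.01 -0.02] shift [ 0.1   2.53 -1.01]
```

View pics/w3.png

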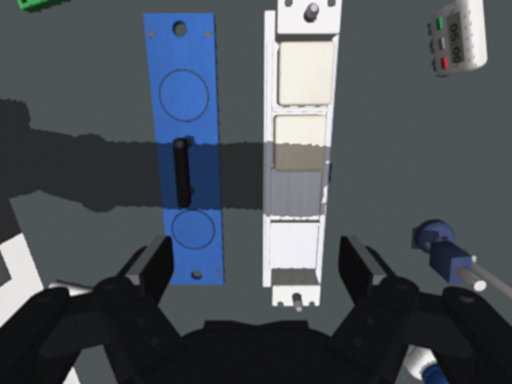

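Blue cover aside at (182,145). On the carrier, bays 3 (305,72) and 2 (300,142) hold blocks, while bays 1 (297,195) and 0 (295,250) are empty, so two blocks are needed.

Run:
```python
from h import *
c=np.load('w3.npy',allow_pickle=True).item(); W=world(c)
a=np.radians(-6.25); ex=np.array([np.cos(a),np.sin(a)]); ey=np.array([-np.sin(a),np.cos(a)])
o=np.array([.598,-.0195])
d=W[...,:2]-o; X=d@ex; Y=d@ey; Z=W[...,2]
for s in(-1,1):
    m=(abs(X)<.02)&(abs(Y-s*.155)<.02)&(Z>.062)&(Z<.085)
    p=W[m]; print('pin',s,m.sum(),p[:,:2].mean(0).round(4),(p[:,:2].min(0)).round(4),p[:,:2].max(0).round(4),p[:,2].max().round(4))
for i,y in enumerate((-.105,-.035,.035,.105)):
    m=(abs(X)<.025)&(abs(Y-y)<.022)&(c['range_z']>0); print('bay',i,np.percentile(Z[m],[10,50,90]).round(4))
hsv=cv2.cvtColor(c['frame'],cv2.COLOR_BGR2HSV); S,V=hsv[...,1],hsv[...,2]
# carrier white extents, posts
for s in(-1,1):
    m=(abs(X)<.05)&(abs(Y-s*.155)<.03)&(abs(Z-.054)<.006)
    print('post',s,np.percentile(X[m],[1,99]).round(4),np.percentile(Y[m],[1,99]).round(4))
m=(abs(X)<.05)&(abs(Y-.105)<.04)&(abs(Z-.052)<.004)&(abs(Y-.105)<.033)
print('block bay3',np.percentile(X[m],[1,99]).round(4),np.percentile(Y[m],[1,99]).round(4))
cover(c,.05,.008)
```

```text
pin -1 116 [ 0.581  -0.1712] [ 0.5753 -0.1768] [ 0.5871 -0.1682] 0.0772
pin 1 200 [0.6138 0.1321] [0.609  0.1274] [0.6208 0.1395] 0.0774
bay 0 [0.01   0.011  0.0119]
bay 1 [0.01   0.0109 0.0118]
bay 2 [0.0503 0.2835 0.2977]
bay 3 [0.0498 0.0508 0.0518]
post -1 [-0.0297  0.0293] [-0.1691 -0.1402]
post 1 [-0.0295  0.0291] [0.1254 0.1663]
block bay3 [-0.0261  0.0267] [0.074  0.1325]
plate [465.1  -6.1] [339.   77.9] 83.53
handle [467.   -4.6] [75.9 13.8] 83.91 z 0.0485
plate z 0.0071
```

```bash
python3 -m crank '1 -0.6 -0.3 0 0 0; 1 -0.6 -0.3 0 0 0; 1 -0.6 -0.3 0 0 0; 1 -0.6 -0.3 0 0 0; 1 -0.6 -0.3 0 0 0' | head -2
python3 -m crank '1 -0.6 -0.3 0 0 0; 1 -0.6 -0.3 0 0 0; 1 -0.6 -0.3 0 0 0; 1 -0.6 -0.3 0 0 0; 1 -0.6 -0.3 0 0 0' | head -2
python3 -m crank '0 0 0 0 0 0; 0 0 0 0 0 0; 0 0 0 0 0 0' | head -2
cat >> h.py <<'E'
def blocks(c,lo=.036,hi=.06,zt=.044):
    hsv=cv2.cvtColor(c['frame'],cv2.COLOR_BGR2HSV); S,V=hsv[...,1],hsv[...,2]; W=world(c)
    m=((S<90)&(V>70)&(W[...,2]>lo)&(W[...,2]<hi)).astype(np.uint8)
    for cn in cv2.findContours(m,0,2)[0]:
        if cv2.contourArea(cn)<800: continue
        r=cv2.minAreaRect(np.array([onplane(c,*p[0],zt)[:2]*1000 for p in cn]).astype(np.float32)); q=cn.reshape(-1,2).mean(0)
        print('px',q.round(),'c',np.round(r[0],1),'size',np.round(r[1],1),'ang',round(r[2],1),'z',np.median(W[...,2][cv2.drawContours(m*0,[cn],-1,1,-1)>0]).round(4))
E
python3 - <<'E'
from h import *
go(.45,.2,.25,-6.2)
c=cam('wrist'); cv2.imwrite('pics/w4.png',c['frame']); np.save('w4.npy',c,allow_pickle=True)
blocks(c)
E
```

```text
time: 11.97
tcp_pos: [0.494, 0.0911, 0.2394]
time: 12.38
tcp_pos: [0.4455, 0.197, 0.2695]
time: 12.63
tcp_pos: [0.4467, 0.1956, 0.2691]
t 12.6 tcp [0.4467 0.1956 0.2691] w 0.0855 gf 0.0 F [0.2 0.2 0. ]
 turn [-0.    0.   -0.03] shift [0.23 0.14 0.96]
px [379. 215.] c [611.9 101.2] size [98.1 67.1] ang 83.7 z 0.0511
px [493. 204.] c [772.3 100.8] size [32.5 79.3] ang 13.1 z 0.0564
px [209. 125.] c [393.2 249.6] size [54.5 59.1] ang 13.1 z 0.0427
px [286. 102.] c [494.3 268.5] size [54.1 59.1] ang 6.5 z 0.0426
px [271.  34.] c [483.  347.3] size [54.3 59.5] ang 9.5 z 0.0426
```

View pics/w4.png

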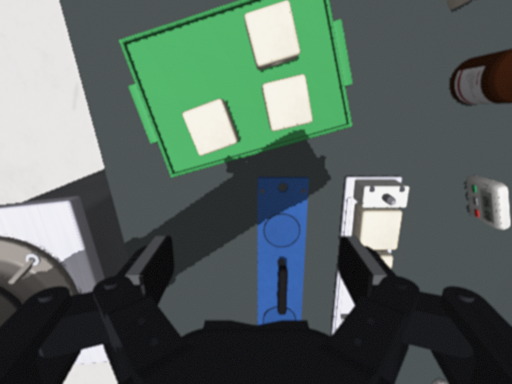

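Tray view: three supply blocks at (272,34), (287,102) and (209,126), sizes ~54x59 mm with tops at 0.043, which match. I'll take (287,102) first.

```bash
python3 -m crank '0 0 0 0 0 -0.75; 0 0 0 0 0 -0.75; 0 0 0 0 0 -0.7; 0 0 0 0 0 0' | head -2
python3 -c "
from h import *
go(.4943,.2685,.1,6.5)"
```

```text
time: 13.02
tcp_pos: [0.4473, 0.1952, 0.269]
t 13.0 tcp [0.4473 0.1952 0.269 ] w 0.0854 gf 0.0 F [0.2 0.1 0.5]
 turn [-0.01  0.01 -0.05] shift [3.38 2.75 8.45]
```

```bash
python3 -m crank '0.85 0.7 1 0 0 0; 0.85 0.7 1 0 0 0; 0.85 0.7 1 0 0 0; 0.83 0.65 1 0 0 0; 0 0 1 0 0 0' | head -2
python3 -m crank '0 0 1 0 0 0; 0 0 1 0 0 0; 0 0 1 0 0 0; 0 0 0 0 0 0; 0 0 0 0 0 0' | head -2
python3 -c "
from h import *
go(.4943,.2685,.009,6.5)
c=cam('wrist');blocks(c)"
```

```text
time: 13.43
tcp_pos: [0.4964, 0.273, 0.1681]
time: 13.85
tcp_pos: [0.4942, 0.2685, 0.1086]
t 13.8 tcp [0.4942 0.2685 0.1086] w 0.0852 gf 0.0 F [-0.4  0.6 -0.1]
 turn [-0.02  0.02 -0.07] shift [-0.    0.    4.98]
px [123. 207.] c [394.8 251.6] size [55.8 59.5] ang 13.4 z 0.0428
px [245. 196.] c [494.9 270.2] size [53.6 59.4] ang 6.5 z 0.0428
px [244.  93.] c [483.6 348.4] size [53.6 58.5] ang 9.5 z 0.0427
```

```bash
python3 -m crank '0.04 0.02 1 0 0 0; 0 0 1 0 0 0; 0 0 1 0 0 0; 0 0 0.8 0 0 0; 0 0 0.6 0 0 0' | head -2
python3 -m crank '0 0 0.5 0 0 0; 0 0 0 0 0 0; 0 0 0 0 0 0' | head -4
python3 -m crank '0 0 0 0 0 0; 0 0 0 0 0 0; 0 0 0 0 0 0; 0 0 0 0 0 0; 0 0 0 0 0 0' 1 70
python3 -m crank '0 0 0 0 0 0; 0 0 0 0 0 0; 0 0 0 0 0 0; 0 0 0 0 0 0; 0 0 0 0 0 0' 
python3 -m crank '0 0 -0.5 0 0 0; 0 0 -1 0 0 0; 0 0 -1 0 0 0; 0 0 -1 0 0 0; 0 0 -1 0 0 0'
python3 -c "
from h import *
go(.4943,.2685,.009,6.5)"
```

```text
time: 14.32
tcp_pos: [0.4956, 0.271, 0.0216]
time: 14.57
tcp_pos: [0.4952, 0.2708, 0.0118]
tool_rot: [0.668, 0.744, 0.0, 0.0]
ft_force: [0.6, -0.3, 0.7]
time: 14.98
tcp_pos: [0.4955, 0.2712, 0.0125]
tool_rot: [0.668, 0.745, 0.001, 0.0]
ft_force: [0.1, -0.3, 5.4]
width: 0.0545
grip_force: 74.6
time: 15.4
tcp_pos: [0.4956, 0.2712, 0.0125]
tool_rot: [0.668, 0.745, 0.001, 0.0]
ft_force: [-0.1, -0.0, 5.1]
width: 0.0541
grip_force: 74.6
time: 15.82
tcp_pos: [0.4946, 0.2705, 0.1029]
tool_rot: [0.668, 0.745, 0.0, -0.0]
ft_force: [0.6, -0.3, -1.2]
width: 0.0536
grip_force: 73.9
t 15.8 tcp [0.4946 0.2705 0.1029] w 0.0536 gf 73.9 F [ 0.6 -0.3 -1.2]
 turn [-0.   -0.   -0.05] shift [-0.1  -0.03  4.69]
```

```bash
python3 -m crank '0 0 -1 0 0 0.75; 0 0 0 0 0 0.75; 0 0 0 0 0 0.73; 0 0 0 0 0 0' 
python3 -c "
from h import *
go(.5942,-.0543,.122,-6.25)"
```

```text
time: 16.15
tcp_pos: [0.4947, 0.2709, 0.1224]
tool_rot: [0.747, 0.665, 0.001, -0.0]
ft_force: [0.3, -0.6, -2.0]
width: 0.0537
grip_force: 73.9
t 16.1 tcp [0.4947 0.2709 0.1224] w 0.0537 gf 73.9 F [ 0.3 -0.6 -2. ]
 turn [ 0.01 -0.01 -0.07] shift [-15.62   6.71   0.02]
```

```bash
python3 -m crank '-1 0.42 0 0 0 -0.05; -1 0.42 0 0 0 0; -1 0.42 0 0 0 0; -1 0.42 0 0 0 0; -1 0.42 0 0 0 0' | grep -E "tcp|grip"
python3 -m crank '-1 0.42 0 0 0 0; -1 0.42 0 0 0 0; -1 0.42 0 0 0 0; -1 0.42 0 0 0 0; -1 0.42 0 0 0 0' | grep -E "tcp|grip"
python3 -m crank '-1 0.42 0 0 0 0; -1 0.42 0 0 0 0; -1 0.42 0 0 0 0; -1 0.42 0 0 0 0; -1 0.42 0 0 0 0' | grep -E "tcp|grip"
python3 -m crank '-0.62 0.41 0 0 0 0; 0 0 0 0 0 0; 0 0 0 0 0 0' | grep -E "tcp|grip"
python3 - <<'E'
from h import *
go(.5942,-.0543,.021,-6.25)
c=cam('wrist'); cv2.imwrite('pics/w5.png',c['frame']); np.save('w5.npy',c,allow_pickle=True)
blocks(c,.046,.056,.052); blocks(c,.13,.17,.1495)
E
```

```text
tcp_pos: [0.5255, 0.1656, 0.1215]
grip_force: 73.9
tcp_pos: [0.5563, 0.0616, 0.1215]
grip_force: 73.9
tcp_pos: [0.5871, -0.0423, 0.1214]
grip_force: 73.9
tcp_pos: [0.5939, -0.0553, 0.1214]
grip_force: 74.0
t 17.6 tcp [ 0.5939 -0.0553  0.1214] w 0.0542 gf 74.0 F [-0.1  0.1 -3.6]
 turn [-0.  0. -0.] shift [0.05 0.01 5.02]
px [255. 111.] c [599.4  14.3] size [58.3 53.9] ang 84.9 z 0.0508
px [263.  28.] c [608.4  68.3] size [31.7 53.7] ang 83.8 z 0.0506
px [258. 246.] c [594.1 -53.2] size [65.2 73.6] ang 83.8 z 0.1516
```

View pics/w5.png

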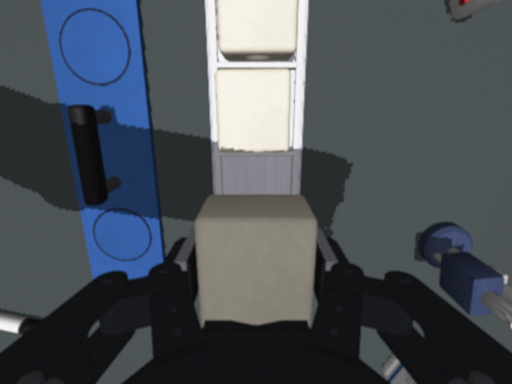

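The held block at (258,255) sits over empty bay 1 (255,175) and is upright. Lowering now.

```bash
python3 -m crank '0.05 0 1 0 0 0; 0 0 1 0 0 0; 0 0 1 0 0 0; 0 0 0.7 0 0 0; 0 0 0.5 0 0 0' | grep -E "tcp|grip|ft"
python3 -m crank '0 0 0.4 0 0 0; 0 0 0.2 0 0 0; 0 0 0.1 0 0 0; 0 0 0 0 0 0' | grep -E "tcp|grip|ft"
python3 -m crank '0 0 0.1 0 0 0; 0 0 0 0 0 0' | grep -E "tcp|grip|ft"
```

```text
tcp_pos: [0.5932, -0.0518, 0.0357]
ft_force: [0.7, 0.4, -1.5]
grip_force: 74.0
tcp_pos: [0.5944, -0.0535, 0.0234]
ft_force: [-0.2, -0.1, -1.0]
grip_force: 74.0
tcp_pos: [0.5946, -0.0535, 0.0217]
ft_force: [-0.9, -0.2, -1.8]
grip_force: 74.0
```

```bash
python3 -m crank '0 0 0.07 0 0 0; 0 0 0 0 0 0' | grep -E "tcp|grip|ft"
python3 -m crank '0 0 0 0 0 0; 0 0 0 0 0 0; 0 0 0 0 0 0; 0 0 0 0 0 0; 0 0 0 0 0 0' -1 | grep -E "width|grip|ft"
python3 -m crank '0 0 -0.5 0 0 0; 0 0 -1 0 0 0; 0 0 -1 0 0 0; 0 0 -1 0 0 0; 0 0 -1 0 0 0' | grep -E "tcp"
python3 -m crank '0 0 -1 0 0 0; 0 0 -1 0 0 0; 0 0 -1 0 0 0; 0 0 0 0 0 0' | grep -E "tcp"
python3 - <<'E'
from h import *
c=cam('wrist'); blocks(c,.046,.056,.052)
c=cam('top'); blocks(c,.036,.06,.044); cv2.imwrite('pics/t2.png',c['frame'][150:310,90:350].repeat(2,0).repeat(2,1))
hsv=cv2.cvtColor(c['frame'],cv2.COLOR_BGR2HSV); H,S,V=[hsv[...,i].astype(int) for i in range(3)]
W=world(c)
[print(b) for b in blobs(c,(S<90)&(V>120)&(W[...,2]>.03)&(W[...,2]<.06)&(W[...,0]>.2),40)]
go(.395,.2515,.122,13.3)
E
```

```text
tcp_pos: [0.5947, -0.0535, 0.0205]
ft_force: [-1.0, 0.3, 2.3]
grip_force: 74.2
ft_force: [-0.7, -0.1, 0.1]
width: 0.0853
grip_force: 0.0
tcp_pos: [0.5942, -0.0536, 0.1115]
tcp_pos: [0.5966, -0.0541, 0.1746]
px [252. 289.] c [ 581.4 -173.2] size [34.7 59.7] ang 83.5 z 0.0529
px [250. 193.] c [594.3 -54.6] size [58.  53.9] ang 83.7 z 0.0508
px [244. 105.] c [599.4  14.3] size [58.8 53.9] ang 84.3 z 0.0507
px [255.  47.] c [609.4  77.6] size [50.  54.1] ang 83.9 z 0.0507
(array([455.3, 105.6]), 59, array([ 0.7493, -0.8698,  0.0559]), np.float64(0.059))
(array([414.8, 167.9]), 77, array([ 0.5422, -0.6453,  0.0381]), np.float64(0.047))
(array([117.9, 177.3]), 214, array([0.7303, 0.397 , 0.0564]), np.float64(0.06))
(array([285.7, 183.9]), 105, array([ 0.5763, -0.1747,  0.0544]), np.float64(0.058))
(array([198.3, 192.2]), 110, array([0.6148, 0.1306, 0.053 ]), np.float64(0.058))
(array([212.7, 191.1]), 238, array([0.6089, 0.0805, 0.0512]), np.float64(0.058))
(array([143. , 241.7]), 266, array([0.4826, 0.3456, 0.0443]), np.float64(0.05))
(array([176.1, 261.5]), 275, array([0.3906, 0.2473, 0.0446]), np.float64(0.05))
t 20.1 tcp [ 0.5946 -0.0535  0.1711] w 0.0858 gf 0.0 F [-0.1  0.5  0.1]
 turn [ 0.02 -0.   -3.41] shift [17.14 -6.21  2.45]
```

```bash
python3 -m crank '0 0 0 0 0 -0.9; 0 0 0 0 0 -0.9; 0 0 0 0 0 -0.9; 0 0 0 0 0 0' | grep tcp
python3 -c "
from h import *
go(.4833,.3479,.17,9.5)"
```

```text
tcp_pos: [0.5934, -0.0535, 0.1689]
t 20.4 tcp [ 0.5934 -0.0535  0.1689] w 0.0855 gf 0.0 F [ 1.   0.1 -0.5]
 turn [-0.02 -0.   -0.02] shift [20.7  -2.12 -0.05]
```

```bash
python3 -m crank '1 -0.1 0 0 0 0; 1 -0.1 0 0 0 0; 1 -0.1 0 0 0 0; 1 -0.1 0 0 0 0; 1 -0.1 0 0 0 0' | grep tcp
python3 -m crank '1 -0.1 0 0 0 0; 1 -0.1 0 0 0 0; 1 -0.1 0 0 0 0; 1 -0.1 0 0 0 0; 1 -0.1 0 0 0 0' | grep tcp
python3 -m crank '1 -0.1 0 0 0 0; 1 -0.1 0 0 0 0; 1 -0.1 0 0 0 0; 1 -0.1 0 0 0 0; 1 -0.1 0 0 0 0' | grep tcp
python3 -m crank '1 -0.1 0 0 0 0; 1 -0.1 0 0 0 0; 1 -0.1 0 0 0 0; 1 -0.1 0 0 0 0; 0.7 -0.2 0 0 0 0' | grep tcp
python3 -m crank '0 0 1 0 0 0; 0 0 1 0 0 0; 0 0 1 0 0 0; 0 0 0 0 0 0; 0 0 0 0 0 0' | grep tcp
python3 -c "
from h import *
c=cam('wrist');blocks(c)
go(.4833,.3479,.0115,9.5)"
```

```text
tcp_pos: [0.5674, 0.0444, 0.1691]
tcp_pos: [0.5415, 0.1415, 0.1692]
tcp_pos: [0.5156, 0.2385, 0.1691]
tcp_pos: [0.4886, 0.3305, 0.1691]
tcp_pos: [0.4888, 0.3278, 0.109]
px [118. 252.] c [381.1 271.5] size [63.8 31.5] ang 51.5 z 0.0428
px [251. 171.] c [483.4 350.1] size [53.7 59.2] ang 9.6 z 0.0428
px [436.  51.] c [597.1 449.5] size [34.4 66.8] ang 33.5 z 0.0489
t 22.5 tcp [0.4897 0.3283 0.1101] w 0.0855 gf 0.0 F [ 0.3 -0.4  0.8]
 turn [-0.    0.01 -0.06] shift [ 1.02 -0.16  4.93]
```

```bash
python3 -m crank '1 -0.15 0 0 0 -0.05; 0.08 0 1 0 0 0; 0 0 1 0 0 0; 0 0 0 0 0 0; 0 0 0 0 0 0' | grep tcp
python3 -c "
from h import *
c=cam('wrist');blocks(c)
go(.4835,.3495,.0115,9.6)"
```

```text
tcp_pos: [0.4834, 0.3492, 0.0705]
px [257. 208.] c [483.2 351.1] size [53.4 59.4] ang 9.5 z 0.0428
px [478.  81.] c [594.6 452.3] size [35.3 66.7] ang 24.0 z 0.0489
t 23.0 tcp [0.4841 0.3495 0.0712] w 0.0853 gf 0.0 F [0.3 0.3 0.3]
 turn [ 0.01 -0.   -0.03] shift [ 0.   -0.03  2.99]
```

```bash
python3 -m crank '0.03 0 1 0 0 0; 0 0 1 0 0 0; 0 0 0.7 0 0 0; 0 0 0.25 0 0 0; 0 0 0 0 0 0' | grep -E "tcp|ft"
python3 -m crank '0 0 0 0 0 0; 0 0 0 0 0 0; 0 0 0 0 0 0; 0 0 0 0 0 0; 0 0 0 0 0 0' 1 70 | grep -E "tcp|grip|wid"
python3 -m crank '0 0 0 0 0 0; 0 0 0 0 0 0; 0 0 0 0 0 0; 0 0 0 0 0 0; 0 0 0 0 0 0' | grep -E "tcp|grip|wid"
python3 -m crank '0 0 -0.5 0 0 0; 0 0 -1 0 0 0; 0 0 -1 0 0 0; 0 0 -1 0 0 0; 0 0 -1 0 0 0' | grep -E "tcp|grip|wid"
python3 -m crank '0 0 -1 0 0 0.75; 0 0 0 0 0 0.75; 0 0 0 0 0 0.75; 0 0 0 0 0 0.5; 0 0 0 0 0 0' | grep -E "tcp|grip|wid"
python3 -c "
from h import *
go(.5866,-.1239,.122,-6.25)"
```

```text
tcp_pos: [0.483, 0.3497, 0.0106]
ft_force: [0.2, -0.1, -0.4]
tcp_pos: [0.484, 0.3508, 0.0123]
width: 0.054
grip_force: 74.9
tcp_pos: [0.4841, 0.3507, 0.0123]
width: 0.0538
grip_force: 74.9
tcp_pos: [0.4829, 0.3499, 0.1025]
width: 0.054
grip_force: 73.9
tcp_pos: [0.4828, 0.3502, 0.1216]
width: 0.0541
grip_force: 74.0
t 25.1 tcp [0.4828 0.3502 0.1216] w 0.0541 gf 74.0 F [ 0.8  0.  -1.8]
 turn [ 0.   -0.   -0.01] shift [-2.30e+01  7.74e+00 -2.00e-02]
```

```bash
python3 -m crank '-1 0.33 0 0 0 0; -1 0.33 0 0 0 0; -1 0.33 0 0 0 0; -1 0.33 0 0 0 0; -1 0.33 0 0 0 0' | grep -E "tcp|grip"
python3 -m crank '-1 0.33 0 0 0 0; -1 0.33 0 0 0 0; -1 0.33 0 0 0 0; -1 0.33 0 0 0 0; -1 0.33 0 0 0 0' | grep -E "tcp|grip"
python3 -m crank '-1 0.33 0 0 0 0; -1 0.33 0 0 0 0; -1 0.33 0 0 0 0; -1 0.33 0 0 0 0; -1 0.33 0 0 0 0' | grep -E "tcp|grip"
python3 -m crank '-1 0.33 0 0 0 0; -1 0.33 0 0 0 0; -1 0.33 0 0 0 0; -1 0.33 0 0 0 0; -1 0.33 0 0 0 0' | grep -E "tcp|grip"
python3 -m crank '-1 0.38 0 0 0 0; -1 0.38 0 0 0 0; -1 0.38 0 0 0 0; 0 0 0 0 0 0; 0 0 0 0 0 0' | grep -E "tcp|grip"
python3 - <<'E'
from h import *
go(.5866,-.1239,.021,-6.25)
c=cam('wrist'); np.save('w6.npy',c,allow_pickle=True)
blocks(c,.046,.056,.052); blocks(c,.13,.17,.1495)
E
```

```text
tcp_pos: [0.505, 0.2461, 0.1213]
grip_force: 74.0
tcp_pos: [0.5269, 0.1431, 0.1213]
grip_force: 74.0
tcp_pos: [0.5488, 0.0401, 0.1213]
grip_force: 74.0
tcp_pos: [0.5707, -0.0629, 0.1213]
grip_force: 74.0
tcp_pos: [0.5866, -0.1256, 0.1212]
grip_force: 74.0
t 27.1 tcp [ 0.5866 -0.1256  0.1212] w 0.054 gf 74.0 F [-0.4  0.8 -2. ]
 turn [ 0.    0.   -0.01] shift [ 0.08 -0.01  5.01]
px [256. 109.] c [594.2 -55.9] size [57.9 53.6] ang 83.7 z 0.0507
px [245.  44.] c [597.7  -1.4] size [31.  53.7] ang 83.7 z 0.0506
px [258. 246.] c [ 587.  -122.9] size [65.  73.5] ang 83.7 z 0.1516
```

```bash
python3 -m crank '0.08 0 1 0 0 0; 0 0 1 0 0 0; 0 0 1 0 0 0; 0 0 0.7 0 0 0; 0 0 0.5 0 0 0' | grep -E "tcp|grip|ft"
python3 -m crank '0 0 0.4 0 0 0; 0 0 0.2 0 0 0; 0 0 0.15 0 0 0; 0 0 0 0 0 0' | grep -E "tcp|grip|ft"
python3 -m crank '0 0 0.08 0 0 0; 0 0 0 0 0 0' | grep -E "tcp|grip|ft"
```

```text
tcp_pos: [0.5863, -0.1207, 0.0354]
ft_force: [0.6, -0.0, -0.8]
grip_force: 74.1
tcp_pos: [0.5872, -0.1224, 0.0219]
ft_force: [-0.3, -0.5, -2.2]
grip_force: 74.1
tcp_pos: [0.5875, -0.1225, 0.0207]
ft_force: [-0.6, 1.2, -1.9]
grip_force: 74.1
```

```bash
python3 -m crank '0 0 0.05 0 0 0; 0 0 0 0 0 0' | grep -E "tcp|grip|ft"
python3 -m crank '0 0 0 0 0 0; 0 0 0 0 0 0; 0 0 0 0 0 0; 0 0 0 0 0 0; 0 0 0 0 0 0' -1 | grep -E "width|grip|ft"
python3 -m crank '0 0 -0.5 0 0 0; 0 0 -1 0 0 0; 0 0 -1 0 0 0; 0 0 -1 0 0 0; 0 0 -1 0 0 0' | grep -E "tcp"
python3 -m crank '0 0 -1 0 0 0; 0 0 -1 0 0 0; 0 0 -1 0 0 0; 0 0 -1 0 0 0; 0 0 -1 0 0 0' | grep -E "tcp"
python3 -m crank '0 -0.6 0 0 0 0; 0 -1 0 0 0 0; 0 -1 0 0 0 0; 0 -1 0 0 0 0; 0 0 0 0 0 0' | grep -E "tcp"
python3 - <<'E'
from h import *
c=cam('wrist'); blocks(c,.046,.056,.052); cv2.imwrite('pics/w7.png',c['frame']); np.save('w7.npy',c,allow_pickle=True)
cover(c,.05,.008)
W=world(c); a=np.radians(-6.25); ex=np.array([np.cos(a),np.sin(a)]); ey=np.array([-np.sin(a),np.cos(a)])
d=W[...,:2]-[.598,-.0195]; X=d@ex; Y=d@ey
for y in (-.105,-.035,.035,.105):
    m=(abs(X)<.022)&(abs(Y-y)<.022)&(W[...,2]<.1); print(y,m.sum(),np.percentile(W[...,2][m],[3,50,97]).round(4))
go(.4649,-.0065,.2,-6.2)
E
```

```text
tcp_pos: [0.5875, -0.1225, 0.0203]
ft_force: [-2.1, 0.5, 5.1]
grip_force: 74.7
ft_force: [-1.2, 0.0, -0.5]
width: 0.0856
grip_force: 0.0
tcp_pos: [0.587, -0.1225, 0.1108]
tcp_pos: [0.5868, -0.1226, 0.211]
tcp_pos: [0.5117, -0.1148, 0.2095]
px [318. 217.] c [ 580.5 -173.6] size [32.2 60.7] ang 83.7 z 0.0527
px [327. 171.] c [ 590.6 -123. ] size [58.7 54.6] ang 83.7 z 0.0512
px [322. 115.] c [592.7 -56.1] size [57.7 54.5] ang 83.7 z 0.0506
px [326.  48.] c [597.8  13.2] size [59.  54.4] ang 84.1 z 0.0505
plate [460.5 -50.7] [248.8  77. ] 83.61
handle [465.4 -17.8] [52.6 12.9] 83.8 z 0.0484
plate z 0.007
-0.105 1563 [0.0497 0.0514 0.0529]
-0.035 1875 [0.0494 0.0508 0.0522]
0.035 2328 [0.0493 0.0507 0.0522]Traceback (most recent call last):
  File "<stdin>", line 7, in <module>
    return _quantile_unchecked(
        a, q, axis, out, overwrite_input, method, keepdims, weights)
    return _ureduce(a,
                    func=_quantile_ureduce_func,
    ...<5 lines>...
                    overwrite_input=overwrite_input,
                    method=method)
    r = func(a, **kwargs)
    result = _quantile(arr,
                       quantiles=q,
    ...<2 lines>...
                       out=out,
                       weights=wgt)
    slices_having_nans = np.isnan(arr[-1, ...])
                                  ~~~^^^^^^^^^
IndexError: index -1 is out of bounds for axis 0 with size 0
```

View pics/w7.png

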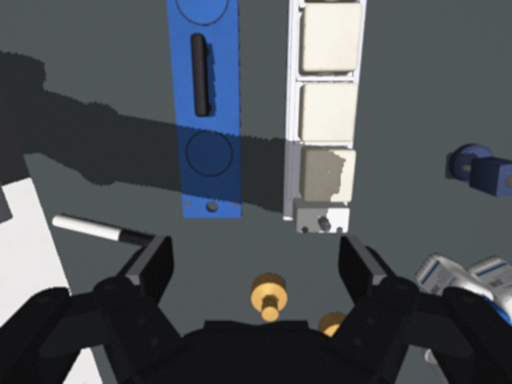

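Wrist view: all four bays are filled ((330,37), (329,112), (328,173), with bay 3 out of frame). The bay 0 block looks about 4 mm off toward +x, so I'll check its tilt. A brass weight is at (270,290), the second at (333,322).

Run:
```python
from h import *
c=np.load('w7.npy',allow_pickle=True).item()
W=world(c); a=np.radians(-6.25); ex=np.array([np.cos(a),np.sin(a)]); ey=np.array([-np.sin(a),np.cos(a)])
d=W[...,:2]-[.598,-.0195]; X=d@ex; Y=d@ey; Z=W[...,2]
for y in (-.105,-.035,.035):
    m=(abs(X)<.022)&(abs(Y-y)<.022)&(Z<.06)&(Z>.045); A=np.c_[X[m],Y[m]-y,np.ones(m.sum())]; print(y,np.linalg.lstsq(A,Z[m],rcond=None)[0].round(4))
    m=(abs(X)<.045)&(abs(Y-y)<.036)&(Z>.046)&(Z<.06); print(np.percentile(X[m],[1,99]).round(4),np.percentile(Y[m],[1,99]).round(4))
go(.4649,-.0065,.2,-6.2)
```

```text
-0.105 [-0.0074 -0.0023  0.0514]
[-0.0221  0.0315] [-0.1408 -0.075 ]
-0.035 [ 0.0015 -0.0029  0.0508]
[-0.027   0.0262] [-0.0661 -0.008 ]
0.035 [0.     0.0012 0.0507]
[-0.0296  0.0237] [0.0043 0.0624]
t 30.0 tcp [ 0.5139 -0.1147  0.2099] w 0.0857 gf 0.0 F [ 0.7 -0.4  0.1]
 turn [-0.   -0.01 -0.02] shift [ 5.11 -3.02  0.49]
```

```bash
python3 -m crank '0 1 0 0 0 0; 0 1 0 0 0 0; 0 1 0 0 0 0; 0 0.67 1 0 0 0; 0 0 1 0 0 0' - 25| grep -E "tcp"
python3 -m crank '0 0 1 0 0 0; 0 0 1 0 0 0; 0 0 1 0 0 0; 0 0 0 0 0 0; 0 0 0 0 0 0' | grep -E "tcp"
python3 -c "
from h import *
go(.5866,-.1235,.021,-6.25)"
```

```text
tcp_pos: [0.5933, -0.1226, 0.1702]
tcp_pos: [0.5885, -0.1226, 0.1089]
t 30.8 tcp [ 0.5885 -0.1226  0.1089] w 0.0852 gf 0.0 F [-1.  -0.4  0.4]
 turn [-0.02  0.    0.  ] shift [-0.06 -0.09  4.4 ]
```

```bash
python3 -m crank '-0.05 -0.09 1 0 0 0; 0 0 1 0 0 0; 0 0 1 0 0 0; 0 0 1 0 0 0; 0 0 0.35 0 0 0' | grep -E "tcp|ft"
python3 -m crank '0 0 0 0 0 0; 0 0 0 0 0 0; 0 0 0 0 0 0' | grep -E "tcp|ft"
python3 -c "
from h import *
go(.5866,-.1235,.021,-6.25)"
python3 -m crank '0 0 0 0 0 0; 0 0 0 0 0 0; 0 0 0 0 0 0; 0 0 0 0 0 0; 0 0 0 0 0 0' 1 25| grep -E "tcp|ft|wid|grip"
python3 -m crank '0 0 0 0 0 0; 0 0 0 0 0 0; 0 0 0 0 0 0' | grep -E "tcp|ft|wid|grip"
python3 -m crank '0 0 0 0 0 0; 0 0 0 0 0 0; 0 0 0 0 0 0; 0 0 0 0 0 0; 0 0 0 0 0 0' -1 | grep -E "tcp|ft|wid|grip"
python3 -m crank '0 0 -0.5 0 0 0; 0 0 -1 0 0 0; 0 0 -1 0 0 0; 0 0 -1 0 0 0; 0 0 -1 0 0 0' | grep -E "tcp"
python3 -m crank '0 0 -1 0 0 0; 0 0 -1 0 0 0; 0 0 -1 0 0 0; 0 0 -1 0 0 0; 0 0 -1 0 0 0' | grep -E "tcp"
python3 -m crank '0 -1 0 0 0 0; 0 -1 0 0 0 0; 0 -1 0 0 0 0; 0 -0.6 0 0 0 0; 0 0 0 0 0 0' | grep -E "tcp"
cat > chk.py <<'E'
from h import *
c=cam('wrist'); W=world(c); a=np.radians(-6.25); ex=np.array([np.cos(a),np.sin(a)]); ey=np.array([-np.sin(a),np.cos(a)])
d=W[...,:2]-[.598,-.0195]; X=d@ex; Y=d@ey; Z=W[...,2]
for y in (-.105,-.035,.035,.105):
    m=(abs(X)<.022)&(abs(Y-y)<.022)&(Z<.06)&(Z>.045)
    if m.sum()<500: continue
    A=np.c_[X[m],Y[m]-y,np.ones(m.sum())]; print(y,np.linalg.lstsq(A,Z[m],rcond=None)[0].round(4))
    m=(abs(X)<.045)&(abs(Y-y)<.036)&(Z>.046)&(Z<.06); print(np.percentile(X[m],[1,99]).round(4),np.percentile(Y[m],[1,99]).round(4))
go(.4649,-.0065,.2,-6.2)
E
python3 chk.py
```

```text
tcp_pos: [0.5868, -0.1231, 0.0216]
ft_force: [-0.6, 0.5, 0.7]
tcp_pos: [0.588, -0.1237, 0.024]
ft_force: [0.0, -0.1, 0.6]
t 31.5 tcp [ 0.588  -0.1237  0.024 ] w 0.0854 gf 0.0 F [ 0.  -0.1  0.6]
 turn [ 0.03  0.   -0.  ] shift [ 0.   -0.07  0.15]
tcp_pos: [0.5879, -0.1235, 0.0236]
ft_force: [0.3, 0.3, 6.0]
width: 0.0543
grip_force: 27.1
tcp_pos: [0.5879, -0.1235, 0.0235]
ft_force: [1.1, 0.9, 5.8]
width: 0.0544
grip_force: 27.1
tcp_pos: [0.5864, -0.1233, 0.0221]
ft_force: [-0.1, 0.2, 0.4]
width: 0.0853
grip_force: 0.0
tcp_pos: [0.5864, -0.1235, 0.1138]
tcp_pos: [0.5863, -0.1235, 0.214]
tcp_pos: [0.5123, -0.1157, 0.2127]
-0.105 [-0.0012  0.0004  0.0509]
[-0.0263  0.0271] [-0.1408 -0.0751]
-0.035 [-0.0026 -0.002   0.0508]
[-0.027   0.0261] [-0.0663 -0.0075]
0.035 [-0.0006 -0.0031  0.0507]
[-0.0295  0.0238] [0.004  0.0623]
t 33.9 tcp [ 0.5141 -0.1156  0.213 ] w 0.0858 gf 0.0 F [0.6 0.5 0.2]
 turn [ 0.   -0.01 -0.01] shift [ 5.15 -3.03  0.65]
```

```bash
python3 -m crank '1 -0.6 0 0 0 0; 1 -0.6 0 0 0 0; 1 -0.6 0 0 0 0; 1 -0.6 0 0 0 0; 1 -0.6 0 0 0 0' - 100| grep -E "tcp"
python3 -m crank '0.15 0 1 0 0 0; 0 0 1 0 0 0; 0 0 1 0 0 0; 0 0 1 0 0 0; 0 0 1 0 0 0' | grep -E "tcp"
python3 -m crank '0 0 1 0 0 0; 0 0 0 0 0 0; 0 0 0 0 0 0' | grep -E "tcp"
python3 -c "
from h import *
go(.4649,-.0065,.026,-6.2)
c=cam('wrist'); cover(c,.05,.008)"
```

```text
tcp_pos: [0.4668, -0.0086, 0.2128]
tcp_pos: [0.4679, -0.0064, 0.1118]
tcp_pos: [0.4668, -0.0068, 0.0921]
t 35.0 tcp [ 0.4668 -0.0068  0.0921] w 0.0855 gf 0.0 F [-0.2  0.4  1. ]
 turn [-0.01  0.01 -0.01] shift [ 0.01 -0.1   3.3 ]
plate [4.658e+02 1.000e-01] [276.3  76.6] 83.64
handle [465.2  -3.4] [77.6 12.3] 83.3 z 0.0486
plate z 0.007
```

```bash
python3 -m crank '0.01 -0.09 1 0 0 0; 0 0 1 0 0 0; 0 0 0.9 0 0 0; 0 0 0.35 0 0 0; 0 0 0 0 0 0' | grep -E "tcp|ft"
python3 -m crank '0 0 0 0 0 0; 0 0 0 0 0 0; 0 0 0 0 0 0; 0 0 0 0 0 0; 0 0 0 0 0 0' 1 110| grep -E "tcp|ft|wid|grip"
python3 -m crank '0 0 0 0 0 0; 0 0 0 0 0 0; 0 0 0 0 0 0; 0 0 0 0 0 0; 0 0 0 0 0 0' | grep -E "tcp|ft|wid|grip"
python3 -c "
from h import *
go(.4649,-.0065,.026,-6.2)"
```

```text
tcp_pos: [0.465, -0.0062, 0.0272]
ft_force: [0.8, -0.0, 0.2]
tcp_pos: [0.4652, -0.0061, 0.0279]
ft_force: [-0.2, -0.2, 1.2]
width: 0.0255
grip_force: 0.0
tcp_pos: [0.4649, -0.006, 0.028]
ft_force: [-2.7, 0.1, 9.9]
width: 0.0118
grip_force: 108.0
t 36.3 tcp [ 0.4649 -0.006   0.028 ] w 0.0118 gf 108.0 F [-2.7  0.1  9.9]
 turn [ 0.   -0.01 -0.01] shift [-0.02  0.    0.1 ]
```

```bash
python3 -m crank '0 0 -0.3 0 0 0; 0 0 -0.5 0 0 0; 0 0 -1 0 0 0; 0 0 -1 0 0 0; 0 0 -1 0 0 0' | grep -E "tcp|grip"
python3 -m crank '0 0 -1 0 0 0; 0 0 -1 0 0 0; 0 0 -1 0 0 0; 0 0 0 0 0 0; 0 0 0 0 0 0' | grep -E "tcp|ft|wid|grip"
python3 -c "
from h import *
go(.5983,-.0209,.12,-6.2)"
```

```text
tcp_pos: [0.4642, -0.0065, 0.1044]
grip_force: 107.6
tcp_pos: [0.4651, -0.006, 0.1641]
ft_force: [0.0, -0.0, -4.0]
width: 0.0116
grip_force: 107.9
t 37.1 tcp [ 0.4651 -0.006   0.1641] w 0.0116 gf 107.9 F [ 0. -0. -4.]
 turn [ 0.02 -0.01 -0.01] shift [-0.02  6.7   2.21]
```

```bash
python3 -m crank '0 1 0 0 0 0; 0 1 0 0 0 0; 0 1 0 0 0 0; 0 1 0 0 0 0; 0 1 0 0 0 0' | grep -E "tcp|grip"
python3 -m crank '0 1 0 0 0 0; 0 0.7 0 0 0 0; 0 0 1 0 0 0; 0 0 0.7 0 0 0; 0 0 0 0 0 0' | grep -E "tcp|grip"
python3 -m crank '0 0 0 0 0 0; 0 0 0 0 0 0; 0 0 0 0 0 0; 0 0 0 0 0 0' | grep -E "tcp|ft|wid|grip"
python3 - <<'E'
from h import *
go(.5983,-.0209,.082,-6.2)
c=cam('wrist'); cv2.imwrite('pics/w8.png',c['frame']); W=world(c)
print(W[80,256].round(4),W[40,220].round(4),W[140,290].round(4))
E
```

```text
tcp_pos: [0.5638, -0.0171, 0.1614]
grip_force: 107.9
tcp_pos: [0.5947, -0.0207, 0.1246]
grip_force: 107.9
tcp_pos: [0.5984, -0.0207, 0.1301]
ft_force: [-0.2, -0.0, -3.2]
width: 0.0119
grip_force: 107.9
t 38.3 tcp [ 0.5984 -0.0207  0.1301] w 0.0119 gf 107.9 F [-0.2 -0.  -3.2]
 turn [ 0.01 -0.   -0.01] shift [-0.01 -0.01  2.4 ]
[0.6082 0.066  0.109 ] [0.5917 0.0873 0.1101] [0.6243 0.0316 0.1079]
```

View pics/w8.png

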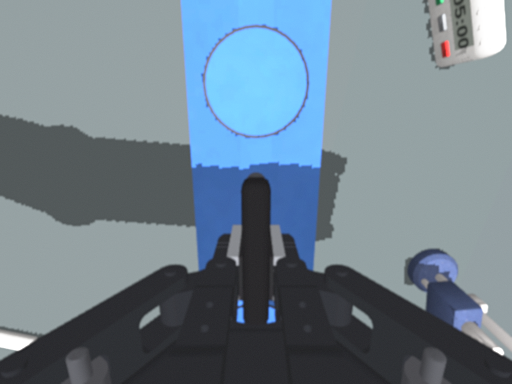

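Cover held, ring at (256,80), placed just as it was at lift-off. I'll check its tilt and then lower it.

```bash
cat > tilt.py <<'E'
from h import *
c=cam('wrist'); hsv=cv2.cvtColor(c['frame'],cv2.COLOR_BGR2HSV); H,S,V=[hsv[...,i].astype(int) for i in range(3)]
W=world(c); m=(H>95)&(H<125)&(S>110)&(np.arange(384)[:,None]<220)&(abs(np.arange(512)-256)<60)&(c['range_z']>0)
p=W[m]; a=np.radians(-6.2); d=p[:,:2]-[.598,-.02]; X=d@[np.cos(a),np.sin(a)]; Y=d@[-np.sin(a),np.cos(a)]
A=np.c_[X,Y,np.ones(len(X))]; s=np.linalg.lstsq(A,p[:,2],rcond=None)[0]; print('plane slopes X,Y, z0',s.round(4),'Y',Y.min().round(3),Y.max().round(3))
for y in (.03,.05,.07,.09,.11):
    k=abs(Y-y)<.01
    if k.any(): print(y,'X mid',(np.percentile(X[k],[1,99]).sum()/2).round(4),'w',np.ptp(np.percentile(X[k],[1,99])).round(4))
E
python3 tilt.py
```

```text
plane slopes X,Y, z0 [ 0.0009 -0.0028  0.1094] Y 0.005 0.125
0.03 X mid 0.0008 w 0.0703
0.05 X mid 0.0008 w 0.0678
0.07 X mid 0.0008 w 0.0654
0.09 X mid 0.0008 w 0.063
0.11 X mid 0.0009 w 0.0607
```

```bash
python3 -m crank '0 0 0.6 0 0 0; 0 0 0.4 0 0 0; 0 0 0 0 0 0; 0 0 0 0 0 0; 0 0 0 0 0 0' | grep -E "tcp|ft"
python3 -m crank '0 0 0.25 0 0 0; 0 0 0.25 0 0 0; 0 0 0 0 0 0' | grep -E "tcp|ft"
python3 -m crank '0 0 0.2 0 0 0; 0 0 0.2 0 0 0; 0 0 0 0 0 0' | grep -E "tcp|ft"
python3 -c "
from h import *
go(.5983,-.0209,.082,-6.2)"
```

```text
tcp_pos: [0.5979, -0.0209, 0.109]
ft_force: [-0.0, -0.1, -3.4]
tcp_pos: [0.5973, -0.0207, 0.0982]
ft_force: [-0.6, 0.8, -3.2]
tcp_pos: [0.5975, -0.0207, 0.0904]
ft_force: [0.6, 0.3, -4.3]
t 39.3 tcp [ 0.5975 -0.0207  0.0904] w 0.012 gf 108.0 F [ 0.6  0.3 -4.3]
 turn [-0.01  0.   -0.01] shift [-0.    0.04  0.42]
```

Both holes are on the pins (underside at ~0.062) with no contact force.

```bash
python3 -m crank '0 0.02 0.2 0 0 0; 0 0 0.12 0 0 0; 0 0 0 0 0 0' | grep -E "tcp|ft"
python3 -m crank '0 0 0.08 0 0 0; 0 0 0 0 0 0' | grep -E "tcp|ft"
python3 -m crank '0 0 0.05 0 0 0; 0 0 0 0 0 0' | grep -E "tcp|ft"
```

```text
tcp_pos: [0.5981, -0.0208, 0.0843]
ft_force: [-0.1, 0.6, -3.3]
tcp_pos: [0.5983, -0.0208, 0.0831]
ft_force: [-0.0, 0.2, -3.8]
tcp_pos: [0.5984, -0.0208, 0.0822]
ft_force: [-0.5, 0.2, -3.3]
```

```bash
python3 -m crank '0 0 0.05 0 0 0; 0 0 0 0 0 0' | grep -E "tcp|ft"
python3 -m crank '0 0 0 0 0 0; 0 0 0 0 0 0; 0 0 0 0 0 0; 0 0 0 0 0 0; 0 0 0 0 0 0' -1 | grep -E "ft|wid"
python3 -m crank '0 0 -0.2 0 0 0; 0 0 -1 0 0 0; 0 0 -1 0 0 0; 0 0 -1 0 0 0; 0 0 -1 0 0 0' | grep -E "tcp"
python3 -m crank '0 0 -1 0 0 0; 0 0 -1 0 0 0; 0 0 -1 0 0 0; 0 0 -1 0 0 0; 0 0 0 0 0 0' | grep -E "tcp"
python3 tilt.py
python3 - <<'E'
from h import *
go(.504,-.293,.24,-30)
c=cam('wrist'); cv2.imwrite('pics/w9.png',c['frame']); cover(c)
c=cam('top');hsv=cv2.cvtColor(c['frame'],cv2.COLOR_BGR2HSV); H,S,V=[hsv[...,i].astype(int) for i in range(3)]
W=world(c)
[print(b) for b in blobs(c,(H>12)&(H<28)&(S>120)&(V>90)&(W[...,0]>.2)&(W[...,2]<.2))]
E
```

```text
tcp_pos: [0.5985, -0.0208, 0.0821]
ft_force: [-2.4, 0.8, 4.1]
ft_force: [1.3, -0.2, -0.5]
width: 0.0717
tcp_pos: [0.5983, -0.021, 0.1664]
tcp_pos: [0.6006, -0.0213, 0.2497]
plane slopes X,Y, z0 [-0.0148 -0.0105  0.0616] Y -0.065 0.187
0.03 X mid 0.0005 w 0.0755
0.05 X mid 0.0006 w 0.0749
0.07 X mid 0.0006 w 0.0756
0.09 X mid 0.0006 w 0.0747
0.11 X mid 0.0006 w 0.0755
t 41.3 tcp [ 0.5997 -0.0211  0.2477] w 0.0853 gf 0.0 F [ 0.  -0.6 -0.6]
 turn [ 0.04 -0.02  4.14] shift [-14.17   2.65   0.38]
plate [598.4 -20.4] [337.8  75.8] 83.7
handle [598.4 -18.3] [76.6 11.6] 83.96 z 0.1026
plate z 0.061
(array([336.8, 170.4]), 124, array([ 0.5965, -0.3703,  0.0299]), np.float64(0.059))
(array([322.7, 198.3]), 135, array([ 0.5048, -0.2924,  0.0296]), np.float64(0.058))
```

View pics/w9.png

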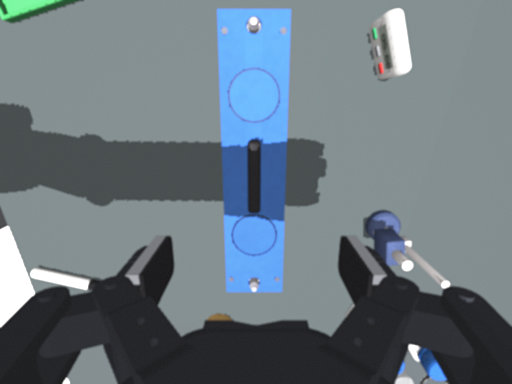

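Cover flush: pins show through at (254,22) and (254,285), and the plate is at 0.061 as before. Brass weights next.

```bash
python3 -m crank '-1 -0.2 0.2 0 0 0; -1 -0.2 0.2 0 0 0; -1 -0.2 0.2 0 0 0; -1 -0.2 0.2 0 0 0; -1 -0.2 0.2 0 0 0' | grep tcp
python3 -m crank '-1 -0.2 0.2 0 0 0; -1 -0.2 0.2 0 0 0; -1 -0.2 0.2 0 0 0; -1 -0.2 0.2 0 0 0; -1 -0.2 0.2 0 0 0' | grep tcp
python3 -m crank '-1 -0.2 0.2 0 0 0; -1 -0.2 0.2 0 0 0; -1 -0.2 0.2 0 0 0; -1 -0.2 0.2 0 0 0; -1 -0.2 0.2 0 0 0' | grep tcp
python3 -m crank '-1 -0.1 0 0 0 0; 0 0 0 0 0 0; 0 0 0 0 0 0' | grep tcp
cat >> h.py <<'E'
def brass(c,zt=.058):
    hsv=cv2.cvtColor(c['frame'],cv2.COLOR_BGR2HSV); H,S,V=[hsv[...,i].astype(int) for i in range(3)]; W=world(c)
    m=((H>10)&(H<30)&(S>90)&(V>60)).astype(np.uint8); n,l,st,ce=cv2.connectedComponentsWithStats(m)
    for i in range(1,n):
        if st[i,4]<150: continue
        p=W[(l==i)&(c['range_z']>0)]; z=p[:,2].max()
        k=p[p[:,2]>zt-.007]; b=p[abs(p[:,2]-(zt-.032))<.004]
        f=lambda q:(((q[:,:2].min(0)+q[:,:2].max(0))/2).round(4),np.ptp(q[:,:2],axis=0).round(4)) if len(q)>5 else None
        print('px',ce[i].round(),st[i,4],'zmax',z.round(4),'knob',f(k),'body',f(b))
E
python3 - <<'E'
from h import *
go(.504,-.293,.1,-6.2); print(get_state()['joint_pos'].round(2))
c=cam('wrist'); cv2.imwrite('pics/w10.png',c['frame']); brass(c)
E
```

```text
tcp_pos: [0.5664, -0.1187, 0.2238]
tcp_pos: [0.5356, -0.2158, 0.2037]
tcp_pos: [0.5049, -0.3129, 0.1837]
tcp_pos: [0.5006, -0.333, 0.1841]
t 42.9 tcp [ 0.5006 -0.333   0.1841] w 0.0855 gf 0.0 F [0.9 0.2 1. ]
 turn [-0.02 -0.   -0.04] shift [ 2.01 -0.05  4.21]
[ 0.03  0.46  0.6   1.81 -0.31  0.97  0.65]
px [260. 139.] 1759 zmax 0.0586 knob (array([ 0.5087, -0.2941]), array([0.0216, 0.0214])) body (array([ 0.5087, -0.2942]), array([0.049 , 0.0493]))
px [347. 197.] 1752 zmax 0.0581 knob (array([ 0.6017, -0.372 ]), array([0.0221, 0.0218])) body (array([ 0.6014, -0.3719]), array([0.0495, 0.049 ]))
```

View pics/w10.png

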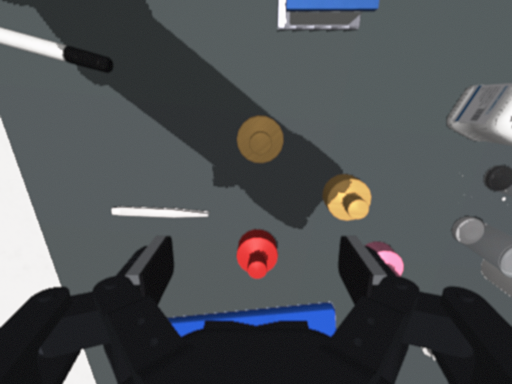

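Brass weights at (260,139) and (347,197). The red (258,255) and pink (385,260) knobs are not meant. Measured sizes are 22 and 49 mm, which match.

```bash
python3 -m crank '1 0.1 1 0 0 0; 0.97 0.09 1 0 0 0; 0 0 1 0 0 0; 0 0 1 0 0 0; 0 0 1 0 0 0' - 80| grep tcp
python3 -m crank '0 0 0 0 0 -0.04; 0 0 0 0 0 0; 0 0 0 0 0 0' | grep tcp
python3 -c "
from h import *
go(.5087,-.2942,.031,-6.2)
c=cam('wrist'); brass(c)"
```

```text
tcp_pos: [0.5107, -0.2908, 0.084]
tcp_pos: [0.5107, -0.2931, 0.0861]
t 43.6 tcp [ 0.5107 -0.2931  0.0861] w 0.0849 gf 0.0 F [-0.2 -0.2  0.2]
 turn [0.01 0.   0.04] shift [-0.07 -0.09  2.75]
px [254. 204.] 3367 zmax 0.0582 knob (array([ 0.5089, -0.294 ]), array([0.0215, 0.022 ])) body (array([ 0.509 , -0.2935]), array([0.0488, 0.0488]))
px [385. 259.] 213 zmax 0.1419 knob (array([ 0.5651, -0.2866]), array([0.0057, 0.0084])) body (array([ 0.6172, -0.358 ]), array([0.0159, 0.0177]))
```

```bash
python3 -m crank '-0.05 -0.09 1 0 0 0.04; 0 0 1 0 0 0; 0 0 0.7 0 0 0; 0 0 0 0 0 0; 0 0 0 0 0 0' | grep -E "tcp|ft"
python3 -m crank '0 0 0 0 0 0; 0 0 0 0 0 0; 0 0 0 0 0 0; 0 0 0 0 0 0; 0 0 0 0 0 0' 1 | grep -E "tcp|ft|wid|grip"
python3 -m crank '0 0 0 0 0 0; 0 0 0 0 0 0; 0 0 0 0 0 0; 0 0 0 0 0 0' | grep -E "tcp|ft|wid|grip"
python3 -m crank '0 0 -0.5 0 0 0; 0 0 -1 0 0 0; 0 0 -1 0 0 0; 0 0 -1 0 0 0; 0 0 -1 0 0 0' | grep -E "tcp|ft|wid|grip"
python3 -m crank '0 0 -1 0 0 0; 0 0 -1 0 0 0; 0 0 0 0 0 0; 0 0 0 0 0 0' | grep -E "tcp|ft|wid|grip"
python3 -c "
from h import *
go(.5887,-.1040,.15,-6.2)"
```

```text
tcp_pos: [0.5081, -0.2942, 0.0315]
ft_force: [-0.9, -0.6, -0.3]
tcp_pos: [0.5084, -0.2943, 0.0317]
ft_force: [0.3, -0.3, -0.0]
width: 0.0255
grip_force: 0.0
tcp_pos: [0.5088, -0.2944, 0.0319]
ft_force: [0.9, 0.5, 6.2]
width: 0.0187
grip_force: 78.1
tcp_pos: [0.5069, -0.2938, 0.1217]
ft_force: [1.1, 0.2, -4.1]
width: 0.0187
grip_force: 78.8
tcp_pos: [0.5081, -0.2942, 0.1615]
ft_force: [0.1, 0.4, -4.9]
width: 0.0187
grip_force: 78.8
t 45.6 tcp [ 0.5081 -0.2942  0.1615] w 0.0187 gf 78.8 F [ 0.1  0.4 -4.9]
 turn [ 0.01 -0.   -0.01] shift [9.89 2.98 0.58]
```

```bash
python3 -m crank '1 0.3 0 0 0 0; 1 0.3 0 0 0 0; 1 0.3 0 0 0 0; 1 0.3 0 0 0 0; 1 0.3 0 0 0 0' | grep -E "tcp|grip"
python3 -m crank '1 0.3 0 0 0 0; 1 0.3 0 0 0 0; 1 0.3 0 0 0 0; 1 0.3 0 0 0 0; 0.89 0.28 0 0 0 0' | grep -E "tcp|grip"
python3 -m crank '0 0 1 0 0 0; 0 0 1 0 0 0; 0 0 0 0 0 0; 0 0 0 0 0 0; 0 0 0 0 0 0' | grep -E "tcp|grip"
python3 - <<'E'
from h import *
go(.5887,-.1040,.094,-6.2)
c=cam('wrist'); brass(c,.062+.026+.058)
cv2.imwrite('pics/w11.png',c['frame'])
E
```

```text
tcp_pos: [0.5476, -0.1966, 0.159]
grip_force: 78.8
tcp_pos: [0.5878, -0.1022, 0.1589]
grip_force: 78.8
tcp_pos: [0.5885, -0.1046, 0.1211]
grip_force: 79.0
t 46.9 tcp [ 0.5885 -0.1046  0.1211] w 0.0194 gf 79.0 F [ 1.4 -0.3 -3.8]
 turn [-0.01  0.   -0.02] shift [0.03 0.01 1.35]
px [256. 231.] 4670 zmax 0.1507 knob (array([ 0.5887, -0.1042]), array([0.0202, 0.0221])) body (array([ 0.5891, -0.0921]), array([0.0475, 0.0253]))
```

View pics/w11.png

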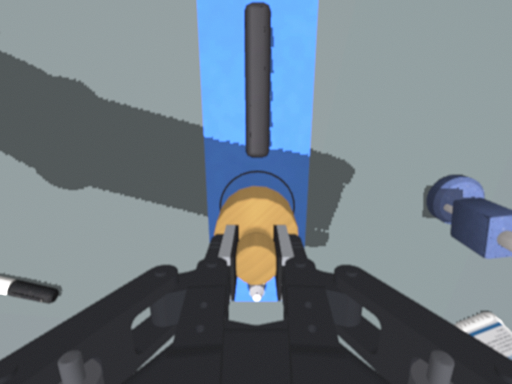

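The weight (256,231) is above the ring, centred at (0.589,-0.104). Lowering.

```bash
python3 -m crank '0 0 0.5 0 0 0; 0 0 0.4 0 0 0; 0 0 0.25 0 0 0; 0 0 0.1 0 0 0; 0 0 0 0 0 0' | grep -E "tcp|ft"
python3 -m crank '0 0 0.06 0 0 0; 0 0 0 0 0 0' | grep -E "tcp|ft"
python3 -m crank '0 0 0.04 0 0 0; 0 0 0 0 0 0' | grep -E "tcp|ft"
```

```text
tcp_pos: [0.5883, -0.104, 0.0955]
ft_force: [0.1, -0.4, -3.4]
tcp_pos: [0.589, -0.1041, 0.0951]
ft_force: [-0.1, -0.7, -4.9]
tcp_pos: [0.589, -0.104, 0.0944]
ft_force: [0.0, 0.0, -3.9]
```

```bash
python3 -m crank '0 0 0.04 0 0 0; 0 0 0 0 0 0; 0 0 0 0 0 0' | grep -E "tcp|ft"
python3 -m crank '0 0 0 0 0 0; 0 0 0 0 0 0; 0 0 0 0 0 0; 0 0 0 0 0 0; 0 0 0 0 0 0' -1 | grep -E "ft|wid"
python3 -m crank '0 0 -0.2 0 0 0; 0 0 -1 0 0 0; 0 0 -1 0 0 0; 0 0 -1 0 0 0; 0 0 -1 0 0 0' | grep -E "tcp"
python3 -m crank '0 0 0 0 0 0; 0 0 0 0 0 0; 0 0 0 0 0 0' | grep -E "tcp"
python3 - <<'E'
from h import *
c=cam('wrist'); brass(c,.12)
go(.6016,-.372,.18,-6.2)
E
```

```text
tcp_pos: [0.5893, -0.1041, 0.094]
ft_force: [-0.1, 0.3, 0.3]
ft_force: [-0.4, -0.6, -0.3]
width: 0.0779
tcp_pos: [0.5888, -0.1042, 0.1786]
tcp_pos: [0.5885, -0.1039, 0.1771]
px [257. 192.] 2515 zmax 0.1202 knob (array([ 0.5895, -0.1035]), array([0.0215, 0.0214])) body (array([ 0.5894, -0.1035]), array([0.0483, 0.0489]))
t 49.0 tcp [ 0.5883 -0.1038  0.1767] w 0.0854 gf 0.0 F [0.8 0.3 0.6]
 turn [-0.02 -0.   -0.01] shift [-13.26   2.11  -0.17]
```

```bash
python3 -m crank '-1 0.16 0 0 0 0; -1 0.16 0 0 0 0; -1 0.16 0 0 0 0; -1 0.16 0 0 0 0; -1 0.16 0 0 0 0' | grep -E "tcp|grip"
python3 -m crank '-1 0.16 0 0 0 0; -1 0.16 0 0 0 0; -1 0.16 0 0 0 0; -1 0.16 0 0 0 0; -1 0.16 0 0 0 0' | grep -E "tcp|grip"
python3 -m crank '-1 0.17 0 0 0 0; -1 0.17 0 0 0 0; -1 0.17 0 0 0 0; -0.26 0 1 0 0 0; 0 0 1 0 0 0' | grep -E "tcp|grip"
python3 -m crank '0 0 1 0 0 0; 0 0 1 0 0 0; 0 0 0.7 0 0 0; 0 0 0 0 0 0; 0 0 0 0 0 0' | grep -E "tcp|grip"
python3 -c "
from h import *
go(.6016,-.372,.031,-6.2)
c=cam('wrist'); brass(c)"
```

```text
tcp_pos: [0.5932, -0.2059, 0.1761]
grip_force: 0.0
tcp_pos: [0.5982, -0.307, 0.176]
grip_force: 0.0
tcp_pos: [0.601, -0.3757, 0.1369]
grip_force: 0.0
tcp_pos: [0.6013, -0.3719, 0.0823]
grip_force: 0.0
t 50.7 tcp [ 0.6013 -0.3719  0.0823] w 0.0849 gf 0.0 F [-0.5 -0.7  0.7]
 turn [-0.02 -0.01 -0.01] shift [-0.    0.01  2.57]
px [257. 205.] 3500 zmax 0.0581 knob (array([ 0.6022, -0.3722]), array([0.0214, 0.0213])) body (array([ 0.6022, -0.3718]), array([0.0492, 0.0484]))
```

```bash
python3 -m crank '0 0.03 1 0 0 0; 0 0 1 0 0 0; 0 0 0.55 0 0 0; 0 0 0 0 0 0; 0 0 0 0 0 0' - 80 | grep -E "tcp|ft"
python3 -m crank '0 0 0 0 0 0; 0 0 0 0 0 0; 0 0 0 0 0 0; 0 0 0 0 0 0; 0 0 0 0 0 0' 1 | grep -E "tcp|ft|wid|grip"
python3 -m crank '0 0 0 0 0 0; 0 0 0 0 0 0; 0 0 0 0 0 0; 0 0 0 0 0 0' | grep -E "tcp|ft|wid|grip"
python3 -m crank '0 0 -0.5 0 0 0; 0 0 -1 0 0 0; 0 0 -1 0 0 0; 0 0 -1 0 0 0; 0 0 -1 0 0 0' | grep -E "tcp|ft|wid|grip"
python3 -m crank '0 0 -1 0 0 0; 0 0 -1 0 0 0; 0 0 -1 0 0 0; 0 0 -1 0 0 0; 0 0 -0.5 0 0 0' | grep -E "tcp|ft|wid|grip"
python3 -c "
from h import *
go(.6079,.0655,.2,-6.2)"
```

```text
tcp_pos: [0.6028, -0.3726, 0.033]
ft_force: [-0.6, 0.0, 0.2]
tcp_pos: [0.6028, -0.3725, 0.033]
ft_force: [-0.4, -0.6, 0.1]
width: 0.0256
grip_force: 0.0
tcp_pos: [0.6025, -0.3725, 0.0331]
ft_force: [-2.2, 0.9, 5.5]
width: 0.019
grip_force: 78.0
tcp_pos: [0.602, -0.3718, 0.1228]
ft_force: [0.5, -0.4, -4.9]
width: 0.0186
grip_force: 78.7
tcp_pos: [0.603, -0.3728, 0.2148]
ft_force: [0.7, -1.0, -4.2]
width: 0.0189
grip_force: 78.7
t 52.8 tcp [ 0.603  -0.3728  0.2148] w 0.0189 gf 78.7 F [ 0.7 -1.  -4.2]
 turn [ 0.02  0.01 -0.01] shift [21.81 -2.12  0.74]
```

```bash
python3 -m crank '1 -0.1 0 0 0 0; 1 -0.1 0 0 0 0; 1 -0.1 0 0 0 0; 1 -0.1 0 0 0 0; 1 -0.1 0 0 0 0' | grep -E "tcp|grip"
python3 -m crank '1 -0.1 0 0 0 0; 1 -0.1 0 0 0 0; 1 -0.1 0 0 0 0; 1 -0.1 0 0 0 0; 1 -0.1 0 0 0 0' | grep -E "tcp|grip"
python3 -m crank '1 -0.1 0 0 0 0; 1 -0.1 0 0 0 0; 1 -0.1 0 0 0 0; 1 -0.1 0 0 0 0; 1 -0.1 0 0 0 0' | grep -E "tcp|grip"
python3 -m crank '1 -0.1 0 0 0 0; 1 -0.1 0 0 0 0; 1 -0.1 0 0 0 0; 1 -0.1 0 0 0 0; 1 -0.1 0 0 0 0' | grep -E "tcp|grip"
python3 -m crank '1 -0.1 0 0 0 0; 0.8 0 0 0 0 0; 0 0 0 0 0 0; 0 0 0 0 0 0; 0 0 0 0 0 0' | grep -E "tcp|grip"
python3 -c "
from h import *
go(.6079,.0655,.0951,-6.2)"
```

```text
tcp_pos: [0.6028, -0.2705, 0.2116]
grip_force: 78.7
tcp_pos: [0.6037, -0.1701, 0.2117]
grip_force: 78.7
tcp_pos: [0.6046, -0.0698, 0.2118]
grip_force: 78.7
tcp_pos: [0.6055, 0.0306, 0.2118]
grip_force: 78.7
tcp_pos: [0.6078, 0.0646, 0.212]
grip_force: 78.7
t 54.9 tcp [0.6078 0.0646 0.212 ] w 0.0189 gf 78.7 F [ 0.8 -1.4 -4.4]
 turn [-0.01  0.01 -0.02] shift [ 0.05 -0.    5.85]
```

```bash
python3 -m crank '0 0 1 0 0 0; 0 0 1 0 0 0; 0 0 1 0 0 0; 0 0 1 0 0 0; 0 0 0.5 0 0 0' | grep -E "tcp|grip"
python3 -m crank '0 0 0 0 0 0; 0 0 0 0 0 0; 0 0 0 0 0 0' | grep -E "tcp|grip"
python3 - <<'E'
from h import *
go(.6079,.0655,.0951,-6.2)
c=cam('wrist'); brass(c,get_state()['tcp_pos'][2]-.033+.058)
E
```

```text
tcp_pos: [0.6067, 0.0639, 0.1201]
grip_force: 78.8
tcp_pos: [0.6093, 0.065, 0.1237]
grip_force: 78.8
t 55.5 tcp [0.6093 0.065  0.1237] w 0.0187 gf 78.8 F [ 0.1 -0.2 -4.8]
 turn [ 0.02 -0.   -0.02] shift [ 0.02 -0.07  1.43]
px [255. 231.] 4627 zmax 0.154 knob (array([0.6095, 0.0652]), array([0.0202, 0.0218])) body (array([0.6093, 0.077 ]), array([0.048 , 0.0256]))
```

```bash
python3 -m crank '0 -0.05 0.5 0 0 0; 0 0 0.4 0 0 0; 0 0 0.3 0 0 0; 0 0 0.12 0 0 0; 0 0 0 0 0 0' | grep -E "tcp|ft"
python3 -m crank '0 0 0.05 0 0 0; 0 0 0 0 0 0; 0 0 0 0 0 0' | grep -E "tcp|ft"
python3 -m crank '0 0 0.04 0 0 0; 0 0 0 0 0 0; 0 0 0 0 0 0' | grep -E "tcp|ft"
```

```text
tcp_pos: [0.6068, 0.0657, 0.0956]
ft_force: [0.2, 0.4, -4.3]
tcp_pos: [0.6074, 0.0657, 0.0952]
ft_force: [-0.9, 0.1, -1.6]
tcp_pos: [0.6074, 0.0657, 0.0951]
ft_force: [-3.8, 0.4, 5.0]
```

Contact. I'll release, then retreat up and back toward the robot for a final check.

```bash
python3 -m crank '0 0 0 0 0 0; 0 0 0 0 0 0; 0 0 0 0 0 0; 0 0 0 0 0 0; 0 0 0 0 0 0' -1 | grep -E "ft|wid"
python3 -m crank '0 0 -0.2 0 0 0; 0 0 -1 0 0 0; 0 0 -1 0 0 0; 0 0 -1 0 0 0; 0 0 -1 0 0 0' | grep -E "tcp"
python3 -m crank '0 0 -1 0 0 0; 0 0 -1 0 0 0; 0 0 -1 0 0 0; 0 0 -1 0 0 0; 0 0 -1 0 0 0' | grep -E "tcp"
python3 -m crank '-1 -1 0 0 0 0; -1 -1 0 0 0 0; -1 -1 0 0 0 0; -1 -1 0 0 0 0; -1 0 0 0 0 0' | grep -E "tcp"
python3 -m crank '0 0 0 0 0 0; 0 0 0 0 0 0; 0 0 0 0 0 0; 0 0 0 0 0 0' | grep -E "tcp"
python3 - <<'E'
from h import *
c=cam('wrist'); brass(c,.12); cover(c); cv2.imwrite('pics/w12.png',c['frame'])
c=cam('top'); W=world(c); print('bottle',W[158:172:4,153].round(3).tolist())
hsv=cv2.cvtColor(c['frame'],cv2.COLOR_BGR2HSV); S,V=hsv[...,1],hsv[...,2]
[print(b) for b in blobs(c,(S<90)&(V>120)&(W[...,2]>.03)&(W[...,2]<.06)&(W[...,0]>.2)&(W[...,1]>.2),40)]
E
```

```text
ft_force: [-0.3, 0.3, 0.8]
width: 0.0782
tcp_pos: [0.6072, 0.0656, 0.1794]
tcp_pos: [0.6072, 0.0656, 0.2796]
tcp_pos: [0.5135, -0.0258, 0.2783]
tcp_pos: [0.5174, -0.0238, 0.2783]
px [325.  83.] 1641 zmax 0.1204 knob (array([0.6066, 0.0653]), array([0.0214, 0.0213])) body (array([0.606 , 0.0651]), array([0.0492, 0.048 ]))
px [317. 221.] 1236 zmax 0.1199 knob (array([ 0.5892, -0.1026]), array([0.0213, 0.0199])) body (array([ 0.5889, -0.1028]), array([0.0477, 0.0476]))
plate [598.  -17.6] [344.1  76.5] 83.72
handle [596.3 -18.9] [76.3 13.3] 83.14 z 0.1024
plate z 0.0609
bottle [[0.738, 0.257, 0.136], [0.731, 0.261, 0.12], [0.724, 0.265, 0.105], [0.723, 0.271, 0.074]]
(array([117.7, 177.5]), 212, array([0.7297, 0.3978, 0.0571]), np.float64(0.06))
(array([176.2, 261.5]), 277, array([0.3911, 0.2472, 0.0441]), np.float64(0.05))
```

View pics/w12.png

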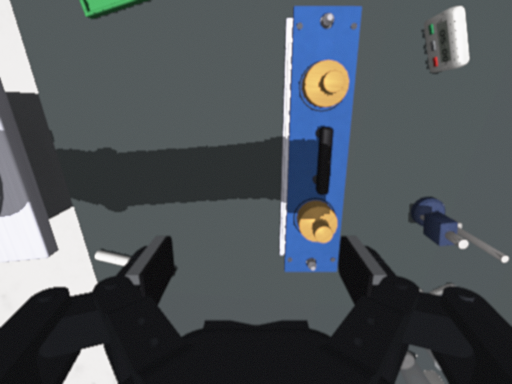

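Both weights stand upright at (326,83) and (317,221) inside their rings. The cover is flush over both pins, one spare remains on the tray, and the bottle hasn't moved.

```bash
python3 -c "
from plant import sign_off; print(sign_off())"
```

```text
the job is handed in; nothing more can be done
None
```

Job handed in: four blocks stand flat in the carrier (two added, one spare left on the tray), the cover is flush over both pins, one brass weight stands in each ring, and the bottle is undisturbed.

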